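Hook the sorbent basket out of an open foreline trap and hang it for bake-out

ROBOT

A 6-joint arm with a two-finger parallel gripper is mounted at the origin on the work surface. World frame = base frame: x ahead of the robot, y to its left, z up, the work surface at z = 0. Lengths are in mm, angles in rad, forces in N, time in s.
With the tool pointing down it reaches from about 325 to 900 mm from the base axis. Payload 6.1 kg.
Tool frame: the origin (TCP) lies at the very end of the fingers, on their centre line; the grasp point (between the pads) lies 19 mm behind it; x points along the fingers, z is the direction in which the jaws open and shut, and the axes are right-handed (so a half turn about x gives the same grasp; the last joint's range is limited). The gripper opens to 87 mm and grips with 3 to 60 N. Pads are 19 mm wide; open, the fingers measure 117 mm over their backs; the gripper's body (75 mm by 190 mm) begins 51 mm behind the grasp point.
Start: joints at [0.99, 0.22, 1.526, -0, 1.395, -0.126], TCP at [274.549, 561.461, 222.538] pointing down, gripper open.
Joint ranges: [-2.98, 2.98], [-0.91, 2.08], [0.09, 2.57], [-1.24, 4.39], [0.2, 2.65], [-2.68, 2.68]. Speed limits (rad/s): [2.57, 2.57, 3.01, 3.14, 3.14, 3.14].

INTERFACE

Orientations are given as a unit quaternion [x, y, z, w].
In Python, from plant import r gives the robot as it stands.
- The arm moves only by the tool drive_tool, never from a script. Its argument "rows" is one flat list of numbers, 6 for each row, row after row: the shift along the tool's x, y, z in m, then the turn, a rotation vector about the tool's x, y, z in degrees. A call has 1 to 5 rows; each row shifts and turns the commanded pose from where the row before left it, along the tool's axes as they then stand; what a row does not reach is not made up. A row lasts 1/8 s, in which the tool goes at most 62.5 mm and 10.7 degrees, less where a joint would pass 70% of its speed; a pose out of reach is approached as far as the arm can. A call is refused whole if a number of a shift passes 0.0625 or a number of a turn 10.7, either way. A call with a gripper value outside its range is refused whole. "claw" is the finger opening in m, from 0 to 0.087, set as the call begins (left out, the last holds). The fingers move at their own pace and stop on an object; "newtons" is the grip in N (left out, the last holds). Time passes only in rows, so rows that do not move let the fingers close. It gives the time, the measured TCP pose, the force and the opening at its end, in the units of the state.
- r.state(): the state, without advancing time (a new reading comes with each control period).
- r.camera(name): name is "scene" or "side" or "wrist"; returns the picture (480x640x3 uint8, red, green, blue); there is no depth.
- r.camera_info(name): a dict with "mtx" (3x3 intrinsics, pixels), "dist" ([k1, k2, p1, p2, k3] as OpenCV has them; the pictures are not rectified), "xyz" and "rotation" of the camera in the world; the wrist camera has in their place "hand_eye" (4x4, takes a point from camera to tool coordinates, whose origin is the TCP and whose axes are the tool frame's). Camera axes: x right, y up, looking along -z (the intrinsics and any distortion apply to the point x, -y, -z); pixel columns grow to the right and rows downward; lengths in mm; the calibration is good to about 2 mm. A picture is of the moment at which its call begins: read the wrist's pose just before it. camera_info takes no time and is no camera call.
- r.finish_job(): hands the job in, once; it reports no verdict.
Trained networks look in the newest picture that a camera, given by its name, has taken for a name from the list of things; names that differ only in an ending like _2 or _b are one class to them, and where a whole thing is asked for, a point or a joint stands for the part that bears it (a point fixed in the world has none). Each returns a list of dicts, best first, with "score" (0 to 1); they miss things now and then, are a little off and sometimes report something else, mostly with a low value. They report only what shows in the picture. A call takes as long as a camera call. They do not tell look-alikes from the thing itself.
- r.spot_in(camera, name): "location" ([x, y, z] in mm, in world coordinates, good to about 4 mm: the middle of the surface that is visible of it).
The state is a dict: "t": time; "joint_positions": joint angles; "dq": joint speeds; "joint_torque": joint torques, N m; "tcp_pos": TCP position; "tcp_rot": TCP orientation; "force": force on the tool from outside, world axes, zero at the start; "torque": the same for the moment, N m; "opening": finger opening in mm.
Only numpy, scipy, OpenCV 4.12 (cv2) and the standard library are available. Lean on these libraries where they do the work, as an engineer would, in place of code of your own. Each camera call takes 0.05 s, during which the arm holds its last target.

TASK

With the hook, draw the sorbent basket up out of the open vacuum trap and stand it on the metal tray, then put the hook back in its holder. After that, take the basket by its handle and hang it by the middle of the handle on the arm of the bake-out stand. Its core is brittle: do not drop the basket or tip it over, and leave the cover, the seal ring and the spray can where they are.

Things in the scene. Friction and masses are not known exactly. Their poses are not given: they have to be found in the camera images.
- trap: Fixed stainless trap body, an upright round pot 152 mm tall, open on top: flange 130 mm across, 12 mm thick; smooth round bore 84 mm across, its floor 12 mm above the bench. Origin: centre of its underside, z up. A blanked side port reaches 100 mm from the axis to +x (104 mm up), another to -x (46 mm up).
- trap_mouth (a point): Centre of the trap's open mouth, level with the top of the flange, 152 mm above the bench.
- basket_mid (a point): Centre of the loose sorbent basket, half-way up: on its axis, 43 mm above its underside. z points up along its axis. The basket is a steel cage 76 mm across and 40 mm tall round a brown honeycomb core just below its rim, with a stiff handle fixed across it, 86 mm tall over all. It starts upright on the floor of the trap's bore, handle up, too deep for fingers.
- basket: The basket (0.2 to 0.35 kg), origin at the centre of its underside. Its handle, 8 mm round bar, stands in its y-z plane: legs at y = +-36 mm; level bars from y = +-31 to +-9 mm, centre line 74 mm up; in the middle a kink rising to 82 mm up. Pinch a level bar across x from above, leaving the kink free. The same when turned by half a turn.
- basket_eye (a point): Middle of the basket's handle: centre of the bar at the top of its kink, on the basket's axis, 82 mm above its underside; axes as basket_mid. A hook or arm under the kink settles here by itself; the basket then hangs upright.
- hook_grip (a point): Centre of the loose hook tool's handle: a red upright block 26 mm (its x) by 16 mm (its y) by 60 mm (its z), best gripped across y. z points up the tool. From 30 to 34 mm below this point is a round steel collar 32 mm across. The tool starts hanging upright in its holder, its +x roughly along the holder's +x.
- hook: The hook tool (0.12 kg), origin and axes as hook_grip. Below the collar a straight 6 mm round shank runs down the axis into a J, which turns to +x and up: its point is 18 to 20 mm in +x of the shank's axis, 12 mm free between them. The point's tip is 103 mm below the origin, the lowest wire 126 mm below.
- hook_seat (a point): Inside bottom of the hook's J, where a bar comes to rest: 120 mm below hook_grip and 9 mm from the shank's axis in the tool's +x; axes as hook_grip.
- holder: Fixed tool holder: origin on the bench 132 mm below holder_seat, same axes. Foot 10 mm thick; an upright 51 mm in +x carries a forked shelf 6 mm thick, the highest part, with a slot 16 mm wide along x, open to -x. To take the hook out, raise it a few mm and move it out along the holder's -x; put it back the opposite way.
- holder_seat (a point): Where the hook's shank hangs: middle of the slot, at the top face of the holder's forked shelf, 132 mm above the bench. The slot's closed end is 8 mm in +x, the prongs end 22 mm in -x. With the hook put back, its collar rests on the prongs and hook_grip is 34 mm straight above this point.
- tray: Fixed shallow aluminium tray 160 mm (x) by 150 mm (y) by 14 mm tall, walls 4 mm thick; its inner floor, where the basket is stood, is 4 mm above the bench. Origin: centre of its underside.
- stand: Fixed bake-out stand: origin on the bench 144 mm below stand_saddle, same axes. Dark steel foot 12 mm thick; one 8 mm rod rises 68 mm in +x, bends over at the top (154 mm up) and comes as an arm along -x, dipping to the saddle and rising to an upturned end 38 mm in -x with its tip 156 mm up. Bring the handle over that end from -x.
- stand_saddle (a point): The hanging place: top of the stand's arm at the low point of its dip, 144 mm above the bench. The basket's handle hangs across the arm (basket's y along the stand's y); hung there, basket_eye is 8 mm above this point.
- cover: Bystander: the trap's loose steel cover with a black knob, 130 mm across, 40 mm tall, lying beyond the work. Origin: centre of its underside.
- seal: Bystander: loose green seal ring, 100 mm across, 7 mm thick. Origin: centre of its underside.
- duster: Bystander: yellow spray can with a white top, 64 mm across, 166 mm tall, upright. Origin: centre of its underside.
Not all that is in view belongs to the job. Several things look just like the holder: the one meant starts farthest to the robot's right. There is more than one size of the hook; the job needs the smaller.

How it is judged:
By the outcome, as a careful person would: the job done as asked, in the order asked, and still so for the second after the job is handed in, with the robot touching nothing.
It also fails if it takes over 72 s, if anything falls off the work surface, if the arm or the gripper's body presses on something with over 40 N, if the wrist force passes 120 N, or if a joint passes its speed limit or range.

## Working session

There is one attempt and no reset: what is moved stays moved. The work goes in short steps, Python scripts to look and compute and a tool call to move; the robot and the scene stay as the last step left them, time stands still between calls to the robot, and variables do not carry over. Pictures are saved under pics/ and viewed, and the job is handed in when it is done.

Besides the shell and the picture viewer there is one more tool, called as name(argument=value, ...), one argument or row to a line, values as JSON. drive_tool: Moves the arm, as the interface text tells. Its arguments: {"type":"object","properties":{"rows":{"type":"array"},"claw":{"type":"number"},"newtons":{"type":"number"}},"required":["rows"]}

```bash
ls; mkdir -p pics; python3 - <<'E'
from plant import r
import cv2
print(r.state())
for c in ["scene","side","wrist"]:
    im=r.camera(c); cv2.imwrite(f"pics/a_{c}.png",im[:,:,::-1]); print(c,r.camera_info(c))
E
```

```text
pics
{'t': 0.0, 'joint_positions': array([ 9.89897093e-01,  2.21265235e-01,  1.52763037e+00, -2.57262187e-05,
        1.39467614e+00, -1.26099903e-01]), 'dq': array([ 0.00016986, -0.00035173,  0.0003091 ,  0.00100133,  0.00217428,
       -0.00089354]), 'joint_torque': array([-1.22697016e-03, -4.94609499e+01, -3.87376535e+01,  6.97999564e-02,
        5.71730628e-02, -1.40409838e-04]), 'tcp_pos': array([274.2155421 , 560.93417885, 221.40283237]), 'tcp_rot': array([-0.37470772,  0.60048098,  0.37410566,  0.59921755]), 'force': array([0.74403006, 0.57100928, 0.60853559]), 'torque': array([-0.02840373,  0.01033798,  0.02639725]), 'opening': 86.98881903569148}
scene {'mtx': array([[497.82765909,   0.        , 316.21898088],
       [  0.        , 497.82765909, 234.16514882],
       [  0.        ,   0.        ,   1.        ]]), 'dist': array([-0.08088594,  0.        ,  0.        ,  0.        ,  0.        ]), 'xyz': array([953.00753301, 810.82523109, 966.38920794]), 'rotation': array([0.09795093, 0.3712336 , 0.892577  , 0.23642659])}
side {'mtx': array([[550.68004591,   0.        , 317.477313
[... 214 characters left out ...]
9843, -879.34495243, 1164.63440698]), 'rotation': array([ 0.3638083 , -0.02055073, -0.08125806,  0.92769517])}
wrist {'mtx': array([[333.2103151 ,   0.        , 328.40924529],
       [  0.        , 333.2103151 , 233.27849472],
       [  0.        ,   0.        ,   1.        ]]), 'dist': array([0.013328, 0.      , 0.      , 0.      , 0.      ]), 'hand_eye': array([[-2.47973925e-04,  2.52380945e-01, -9.67627923e-01,
        -1.61663341e+02],
       [ 1.40389423e-03,  9.67627087e-01,  2.52380367e-01,
         6.76259220e+01],
       [ 9.99998984e-01, -1.29586350e-03, -5.94262438e-04,
        -6.51985578e-01],
       [ 0.00000000e+00,  0.00000000e+00,  0.00000000e+00,
         1.00000000e+00]])}
```

View pics/a_scene.png

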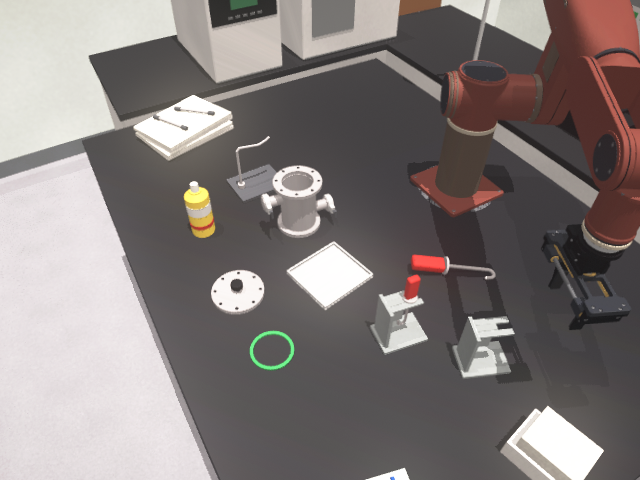

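View pics/a_side.png

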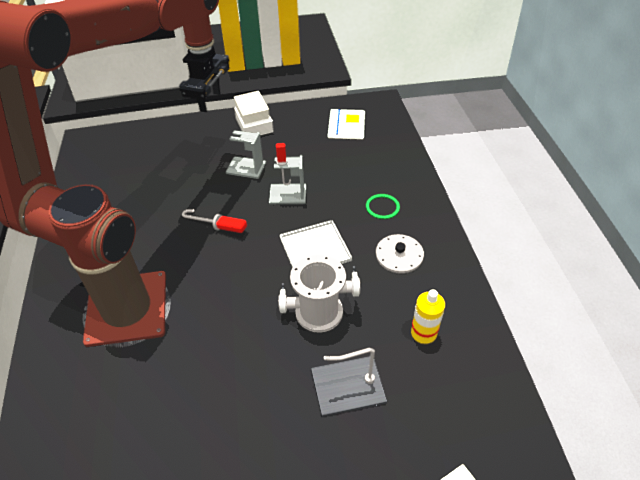

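View pics/a_wrist.png

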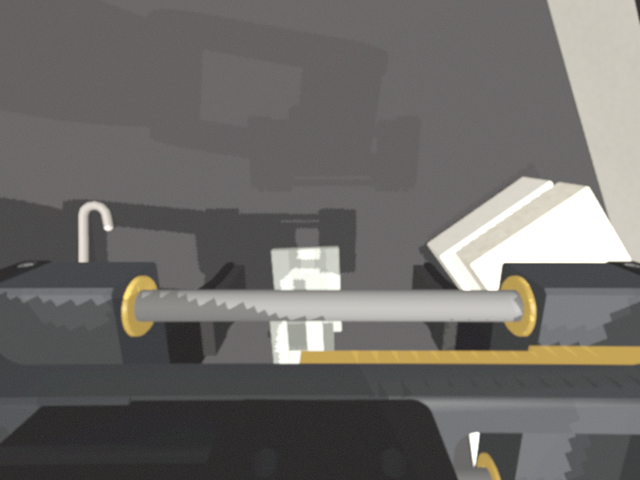

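```bash
python3 - <<'E'
from plant import r
import numpy as np
for n in ["trap","basket","hook_grip","holder","tray","stand","cover","seal","duster"]:
  for c in ["scene","side"]:
    for d in r.spot_in(c,n): print(n,c,round(d['score'],2),np.round(d['location'],0))
print(r.state()['t'])
E
```

```text
trap side 0.62 [ 489. -115.  106.]
trap side 0.18 [ 730. -223.  104.]
hook_grip scene 0.64 [467. 352. 158.]
hook_grip scene 0.59 [282. 238.  34.]
hook_grip scene 0.46 [ 741. -184.   94.]
hook_grip side 0.76 [274. 225.  31.]
hook_grip side 0.53 [465. 342. 152.]
hook_grip side 0.38 [527. 130.   4.]
hook_grip side 0.3 [ 520. -317.   14.]
holder scene 0.83 [497. 354.  12.]
holder scene 0.81 [378. 496.  29.]
holder scene 0.19 [747. 242.   2.]
holder side 0.8 [492. 334.   9.]
holder side 0.69 [367. 479.  23.]
tray scene 0.78 [516. 113.   6.]
tray scene 0.4 [497. 352.  14.]
tray side 0.74 [526. 131.   7.]
tray side 0.49 [740.  42.  14.]
tray side 0.43 [459. 342. 157.]
stand scene 0.81 [ 539. -313.   11.]
stand side 0.97 [ 525. -315.   12.]
cover scene 0.88 [745.  60.  16.]
cover scene 0.34 [468. 347. 159.]
cover side 0.91 [743.  44.  11.]
seal scene 0.61 [744. 243.   7.]
seal scene 0.38 [743.  58.  13.]
seal side 0.58 [743. 232.   5.]
seal side 0.44 [503. -72.  92.]
duster scene 0.92 [ 743. -182.   94.]
duster side 0.57 [ 730. -221.  104.]
duster side 0.28 [486. 330.   9.]
1.05
```

```bash
cat > h.py <<'E'
import numpy as np, cv2
from scipy.spatial.transform import Rotation as R
from plant import r
def cam(name, st=None):
    """returns K,dist,Rcw(cam->world, opencv axes), C"""
    i=r.camera_info(name); F=np.diag([1,-1,-1.])
    if name=="wrist":
        st=st or r.state(); T=np.array(i['hand_eye']); Rt=R.from_quat(st['tcp_rot']).as_matrix()
        return i['mtx'],i['dist'],Rt@T[:3,:3]@F,Rt@T[:3,3]+st['tcp_pos']
    q=i['rotation']; 
    q=np.array(q); Rm=R.from_quat(q).as_matrix() if q.shape==(4,) else q
    return i['mtx'],i['dist'],Rm@F,np.array(i['xyz'])
def proj(c,P):
    K,d,Rm,C=c; P=np.atleast_2d(np.array(P,float)); X=(P-C)@Rm
    return cv2.projectPoints(X.reshape(-1,1,3),np.zeros(3),np.zeros(3),K,d)[0].reshape(-1,2)
def ray(c,uv):
    K,d,Rm,C=c; p=cv2.undistortPoints(np.array(uv,float).reshape(-1,1,2),K,d).reshape(-1,2)
    v=np.c_[p,np.ones(len(p))]@Rm.T; return C,v/np.linalg.norm(v,axis=1)[:,None]
def onz(c,uv,z):
    C,v=ray(c,uv); return C+v*((z-C[2])/v[:,2])[:,None]
def tri(obs):
    A=np.zeros((3,3));b=np.zeros(3)
    for c,uv in obs:
        C,v=ray(c,uv);M=np.eye(3)-np.outer(v[0],v[0]);A+=M;b+=M@C
    return np.linalg.solve(A,b)
def crop(src,out,x0,y0,w,h,s):
    im=cv2.imread(src) if isinstance(src,str) else src
    cv2.imwrite(out,cv2.resize(im[y0:y0+h,x0:x0+w],None,fx=s,fy=s,interpolation=cv2.INTER_CUBIC))
def snap(name,out):
    st=r.state(); im=r.camera(name)[:,:,::-1].copy(); cv2.imwrite(out,im); return cam(name,st),im
E
python3 - <<'E'
from h import *
c=cam("scene"); print(proj(c,[[0,0,0],[743,232,5]]))
c=cam("side"); print(proj(c,[[0,0,0],[743,232,5]]))
a=cv2.imread("pics/a_scene.png"); b=cv2.imread("pics/a_side.png")
def cc(im,x,y,w,h,s): return cv2.resize(im[y:y+h,x:x+w],None,fx=s,fy=s,interpolation=cv2.INTER_CUBIC)
cv2.imwrite("pics/b1.png",np.hstack([cc(a,365,240,160,150,4)[:600,:400],cc(b,220,120,100,150,4)]))
cv2.imwrite("pics/b2.png",np.hstack([cc(a,220,120,120,150,3.3),cc(b,270,250,120,150,3.3)]))
E
```

```text
[[455.71900295 187.05759938]
 [270.07656037 347.56255102]]
[[126.65469358 308.29937171]
 [383.37675337 207.19508318]]
```

View pics/b1.png

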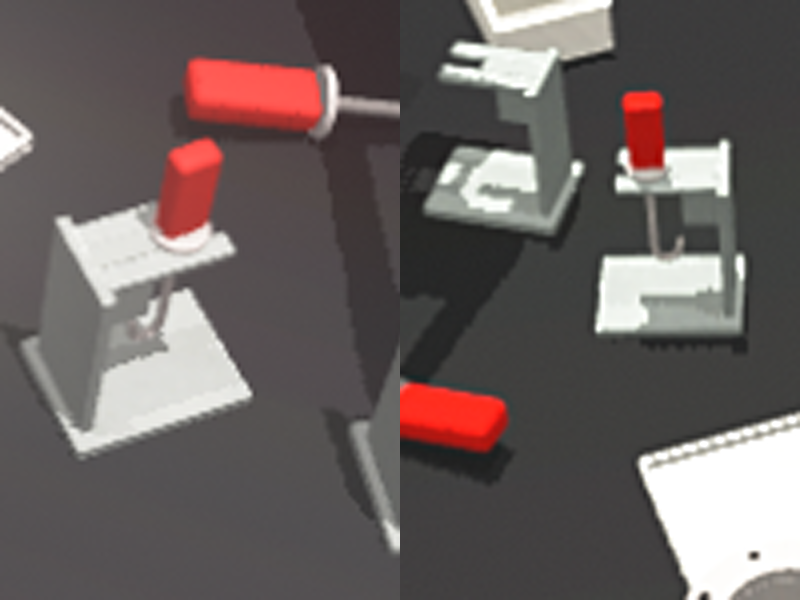

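View pics/b2.png

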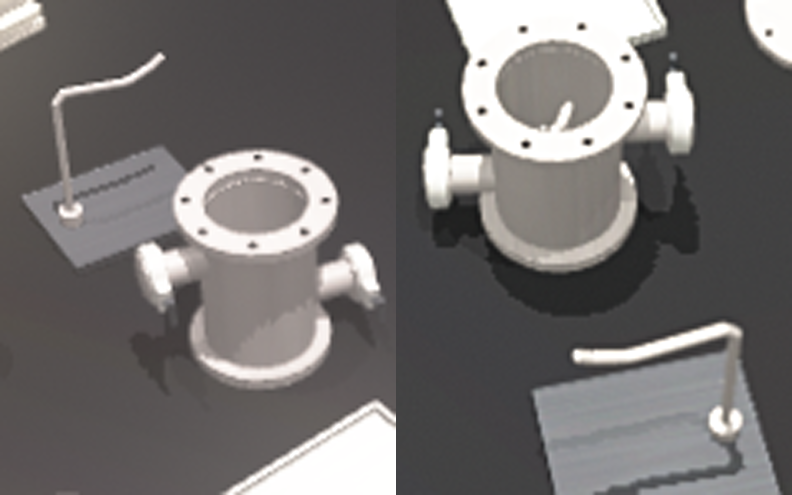

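```bash
python3 - <<'E'
from h import *
st=r.state(); print(R.from_quat(st['tcp_rot']).as_matrix().round(3))
s=cam("scene");d=cam("side")
def S(x,y): return (365+x/4,240+y/4)
def D(x,y): return (220+(x-400)/4,120+y/4)
def T(n,a,b):
    p=tri([(s,a),(d,b)]); print(n,p.round(1),(proj(s,p)-a).round(1),(proj(d,p)-b).round(1))
T("top",S(196,155),D(643,98)); T("collar",S(185,238),D(647,172))
print(onz(s,[S(83,455),S(250,398)],0),onz(d,[D(597,332),D(742,332)],0))
print(onz(d,[D(604,258),D(745,258)],10), onz(s,[S(190,290)],10))
print("shelf", onz(s,[S(232,238)],132), onz(d,[D(617,180)],132))
# trap
def S(x,y): return (220+x/3.3,120+y/3.3)
def D(x,y): return (270+(x-396)/3.3,250+y/3.3)
print("flange ctr",onz(s,[S(255,203)],152),onz(d,[D(555,87)],152))
print("ports",tri([(s,S(360,275)),(d,D(437,167))]),tri([(s,S(150,277)),(d,D(680,112))]))
T("standbase",S(70,213),D(726,424))
T("standbend",S(58,98),D(737,328))
T("standtip",S(161,58),D(576,355)); T("dip",S(127,82),D(628,354))
E
```

```text
[[ 0.    -0.898  0.439]
 [ 0.     0.439  0.898]
 [-1.    -0.     0.   ]]
top [462.1 345.7 195.3] [[-0.3  0.1]] [[-0.2 -0.1]]
collar [459.6 347.2 126.7] [[-0.7  0.2]] [[-0.5 -0.2]]
[[ 5.25199211e+02  3.71259075e+02 -1.13686838e-13]
 [ 4.20832998e+02  3.88526987e+02  0.00000000e+00]] [[410.85342525 318.26898973   0.        ]
 [518.65183094 297.66708335   0.        ]]
[[424.62676823 388.44752703  10.        ]
 [532.0560326  367.67314079  10.        ]] [[410.05664617 315.54584472  10.        ]]
shelf [[439.46457268 362.85144926 132.        ]] [[438.27875347 335.1769694  132.        ]]
flange ctr [[495.11365794 -94.03967387 152.        ]] [[ 493.12942793 -101.14961844  152.        ]]
ports [404.94822526 -80.117528    48.03392408] [ 584.38697122 -104.81244902  105.36098957]
standbase [ 574.3 -311.9   20.1] [[-0.1  0. ]] [[-0.1 -0. ]]
standbend [ 573.5 -309.9  147.6] [[-0.6  0.1]] [[-0.9 -0.1]]
standtip [ 471.  -313.7  152. ] [[ 0.1 -0. ]] [[0.2 0. ]]
dip [ 505.2 -312.1  139.5] [[ 0.3 -0. ]] [[0.4 0.1]]
```

drive_tool(
  rows=[-0.0158,-0.0517,-0.0221,0,0,0,-0.0158,-0.0517,-0.0221,0,0,0,-0.0158,-0.0517,-0.0221,0,0,0,-0.0158,-0.0517,-0.0221,0,0,0,-0.0158,-0.0517,-0.0221,0,0,0],
)

```text
t: 1.68
tcp_pos: [459.2, 347.2, 302.3]
tcp_rot: [-0.374, 0.6, 0.374, 0.6]
force: [1.3, 0.3, 0.1]
opening: 86.6
```

drive_tool(
  rows=[0,0,0,-8,0,0,0,0,0,-7.2,0,0,0,0,0,0,0,0],
)

```text
t: 2.05
tcp_pos: [458.4, 348.4, 301.6]
tcp_rot: [-0.45, 0.545, 0.45, 0.545]
force: [-0.4, 0.2, 0.4]
opening: 87.5
```

```bash
python3 - <<'E'
from h import *
st=r.state(); print(st['tcp_pos'],R.from_quat(st['tcp_rot']).as_matrix().round(3),st['t'],np.abs(st['dq']).max())
c,im=snap("wrist","pics/w1.png")
print(proj(c,[[460,346,196],[458,347,132]]))
for n in ["hook_grip","holder"]:
  for x in r.spot_in("wrist",n): print(n,x['score'],x['location'])
E
```

```text
[458.40186609 348.43538885 301.60634274] [[ 0.    -0.982  0.19 ]
 [ 0.     0.19   0.982]
 [-1.    -0.     0.   ]] 2.05 0.057183602315197285
[[326.77836543 233.42512898]
 [327.66798979 215.39454083]]
hook_grip 0.87 [455.7, 351.9, 191.7]
hook_grip 0.61 [288.6, 231.2, 40.1]
holder 0.96 [363.0, 481.2, 129.7]
holder 0.71 [466.6, 339.2, 9.0]
```

View pics/w1.png

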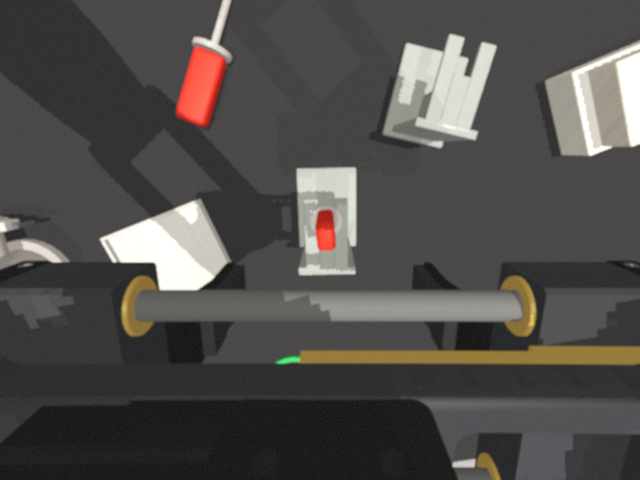

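```bash
python3 - <<'E'
from h import *
crop("pics/w1.png","pics/w1c.png",280,155,96,130,6) if 0 else crop("pics/w1.png","pics/w1c.png",280,160,100,125,4.8)
E
```

```text
(no output)
```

View pics/w1c.png

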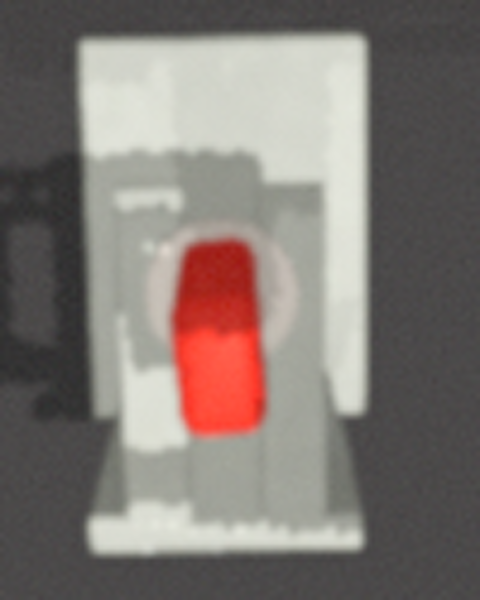

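```bash
python3 - <<'E'
from h import *
c=cam("wrist")
P=lambda x,y:(280+x/4.8,160+y/4.8)
t=onz(c,[P(219,382),P(216,330),P(224,433),P(174,330),P(186,430)],196);print("top",t.round(1)); 
v=t[2]-t[1];print(np.degrees(np.arctan2(v[1],v[0])),v); v=t[4]-t[3];print(np.degrees(np.arctan2(v[1],v[0])))
print("collar",onz(c,[P(222,290)],136))
s=onz(c,[P(90,555),P(362,550),P(113,190),P(325,190),P(325,515),P(118,515)],132);print("shelf",s.round(1)); v=s[1]-s[0];print(np.degrees(np.arctan2(v[1],v[0]))+90)
f=onz(c,[P(78,38),P(368,38),P(95,418),P(365,415)],10);print("foot",f.round(1)); v=f[1]-f[0];print(np.degrees(np.arctan2(v[1],v[0])))
v=f[3]-f[1];print(np.degrees(np.arctan2(v[1],v[0])))
E
```

```text
top [[464.7 344.4 196. ]
 [455.4 345.7 196. ]
 [473.9 343.5 196. ]
 [454.1 338.6 196. ]
 [472.1 337.1 196. ]]
-6.714637043180263 [18.47671642 -2.17530076  0.        ]
-4.7547485560582485
collar [[461.61146405 345.13883778 136.        ]]
shelf [[515.9 304.8 132. ]
 [526.  364.1 132. ]
 [437.2 326.7 132. ]
 [445.6 370.1 132. ]
 [516.4 357.5 132. ]
 [507.8 312.9 132. ]]
170.2451929090513
foot [[410.6 313.4  10. ]
 [425.9 392.7  10. ]
 [519.6 294.8  10. ]
 [533.8 373.4  10. ]]
79.12108737308563
-10.109187081019492
```

drive_tool(
  rows=[0.05,-0.0052,-0.0025,-4,0,0,0.05,0,0,0,0,0,0.0486,0,0,0,0,0,0,0,0,0,0,0],
)

```text
t: 2.7
tcp_pos: [459.6, 343.7, 148.4]
tcp_rot: [-0.468, 0.532, 0.47, 0.526]
force: [-0.1, -0.0, 0.3]
opening: 87.1
```

drive_tool(
  rows=[0,0,0,0,0,0,0,0,0,0,0,0,0,0,0,0,0,0,0,0,0,0,0,0,0,0,0,0,0,0],
  claw=0.006,
  newtons=40,
)

```text
t: 3.32
tcp_pos: [463.0, 345.2, 153.3]
tcp_rot: [-0.469, 0.529, 0.469, 0.529]
force: [-0.3, -0.0, -1.1]
opening: 44.6
```

drive_tool(
  rows=[0,0,0,0,0,0,0,0,0,0,0,0],
)

```text
t: 3.58
tcp_pos: [462.8, 345.2, 152.8]
tcp_rot: [-0.469, 0.529, 0.469, 0.529]
force: [-0.5, 0.5, 0.2]
opening: 25.0
```

```bash
python3 - <<'E'
from h import *
st=r.state(); print(st['tcp_pos'],st['force'],st['opening'],R.from_quat(st['tcp_rot']).as_matrix().round(3),st['t'])
c,im=snap("wrist","pics/w2.png")
crop("pics/w2.png","pics/w2c.png",230,120,200,150,4)
E
```

```text
[462.81097562 345.16174644 152.83423509] [-0.49895225  0.50229132  0.23646506] 24.9858392395423 [[-0.    -0.993  0.119]
 [-0.     0.119  0.993]
 [-1.     0.    -0.   ]] 3.575
```

View pics/w2.png

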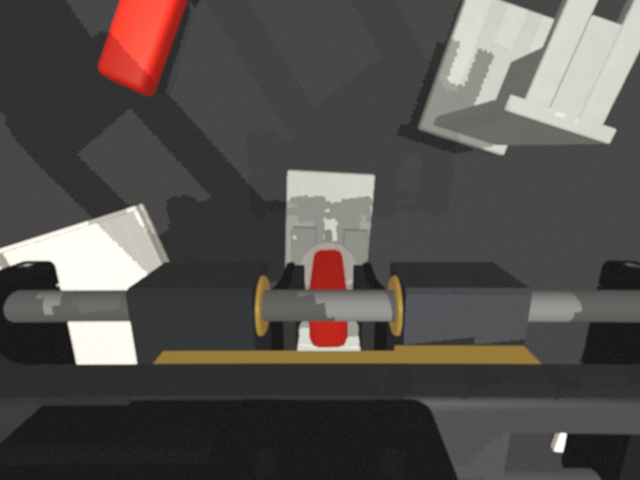

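drive_tool(
  rows=[0,0,0,0,0,0,0,0,0,0,0,0,0,0,0,0,0,0],
)

```text
t: 4.0
tcp_pos: [462.8, 345.2, 152.8]
tcp_rot: [-0.469, 0.529, 0.469, 0.529]
force: [0.3, 0.2, -0.3]
opening: 16.1
```

drive_tool(
  rows=[-0.008,0,0,0,0,0,0,0,0,0,0,0],
)

```text
t: 4.25
tcp_pos: [463.4, 345.5, 162.0]
tcp_rot: [-0.469, 0.528, 0.469, 0.53]
force: [1.2, -0.5, -1.5]
opening: 15.9
```

```bash
python3 - <<'E'
from h import *
st=r.state(); print(st['tcp_pos'],st['force'],st['opening'],st['t'])
c,im=snap("wrist","pics/w3.png")
crop("pics/w3.png","pics/w3c.png",230,150,200,150,4)
c,im=snap("side","pics/w3s.png")
E
```

```text
[463.44199523 345.52534598 161.98921663] [ 1.20239238 -0.49998855 -1.53833553] 15.92090040276347 4.25
```

View pics/w3c.png

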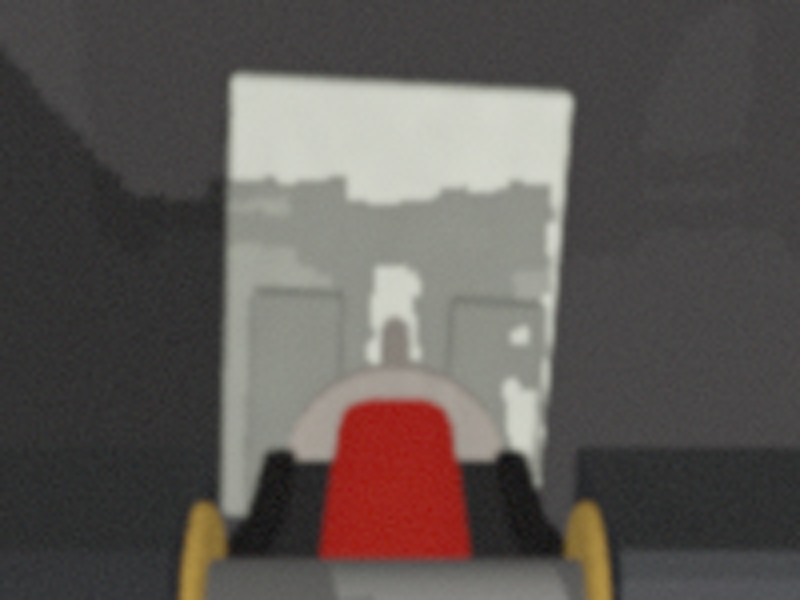

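```bash
python3 - <<'E'
from h import *
st=r.state();c=cam("wrist"); Rt=R.from_quat(st['tcp_rot']).as_matrix()
for z,uv in [(145,(230+392/4,150+365/4)),(145,(230+290/4,150+455/4)),(145,(230+502/4,150+455/4))]:
  p=onz(c,[uv],z)[0]; print(p,Rt.T@(p-st['tcp_pos']))
# project collar circle
for y0 in (-4,-2,0,2,4):
  print(y0,proj(c,st['tcp_pos']+Rt@np.array([162-145,y0+16,0])))
E
```

```text
[446.12813647 346.28415584 145.        ] [16.24796832 16.90237291 -1.05097728]
[457.55955412 330.40823713 145.        ] [ 16.24954099   3.6573506  -15.44859812]
[461.0959303  360.15384242 145.        ] [16.25939593  3.69748029 14.50645626]
-4 [[329.86510452 249.284278  ]]
-2 [[329.87405223 245.86937468]]
0 [[329.88305246 242.43603969]]
2 [[329.89210575 238.98409403]]
4 [[329.90121265 235.51335608]]
```

drive_tool(
  rows=[0,0.02,0.0012,0,0,0,0,0.025,0.0016,0,0,0,0,0.03,0.0018,0,0,0,-0.05,0.01,0,0,0,0,-0.06,0,0,0,0,0],
)

```text
t: 4.97
tcp_pos: [375.8, 359.6, 270.3]
tcp_rot: [-0.469, 0.53, 0.47, 0.527]
force: [1.1, 0.9, -1.7]
opening: 16.0
```

```bash
python3 - <<'E'
from h import *
st=r.state(); print(st['tcp_pos'],st['force'],st['opening'],st['t'])
T=np.array([[0,-.993,.119],[0,.119,.993],[-1,0,0]])
print(T.T@(np.array([462,-94,290])-st['tcp_pos']))
E
```

```text
[375.82003592 359.55092719 270.26202542] [ 1.102537    0.92443845 -1.70196341] 16.00067320517157 4.975
[ -19.73797458 -139.54926467 -440.12065498]
```

drive_tool(
  rows=[-0.02,-0.007,-0.022,0,0,0,0,-0.016,-0.05,0,0,0,0,-0.016,-0.05,0,0,0,0,-0.016,-0.05,0,0,0,0,-0.016,-0.05,0,0,0],
)

```text
t: 5.6
tcp_pos: [422.0, 130.1, 290.7]
tcp_rot: [-0.469, 0.529, 0.47, 0.529]
force: [0.8, -0.1, -0.6]
opening: 15.8
```

drive_tool(
  rows=[0,-0.016,-0.05,0,0,0,0,-0.016,-0.05,0,0,0,0,-0.016,-0.05,0,0,0,0,-0.015,-0.04,0,0,0,0,-0.006,-0.028,0,0,0],
)

```text
t: 6.22
tcp_pos: [464.9, -94.6, 290.5]
tcp_rot: [-0.469, 0.529, 0.469, 0.529]
force: [1.0, 0.3, -0.8]
opening: 15.6
```

drive_tool(
  rows=[0,0,0,0,0,0,0,0,0,0,0,0],
)

```text
t: 6.48
tcp_pos: [465.0, -92.6, 290.6]
tcp_rot: [-0.469, 0.529, 0.47, 0.529]
force: [-0.6, 0.5, -2.2]
opening: 16.3
```

```bash
python3 - <<'E'
from h import *
st=r.state(); print(st['tcp_pos'],st['force'],st['opening'],st['t'])
c,im=snap("wrist","pics/w4.png")
crop("pics/w4.png","pics/w4c.png",220,130,200,150,4)
for x in r.spot_in("wrist","basket")+r.spot_in("wrist","trap"): print(x)
c,im=snap("side","pics/s4.png"); crop("pics/s4.png","pics/s4c.png",260,230,120,110,5)
E
```

```text
[464.95448791 -92.55881399 290.62818575] [-0.59025104  0.51258045 -2.19753586] 16.27402900128505 6.475
{'location': [496.6, -100.6, 48.6], 'score': 0.6}
{'location': [488.0, 304.1, 6.9], 'score': 0.23}
{'location': [461.6, -92.0, 150.3], 'score': 0.89}
{'location': [484.5, 305.7, 9.4], 'score': 0.22}
```

View pics/w4.png

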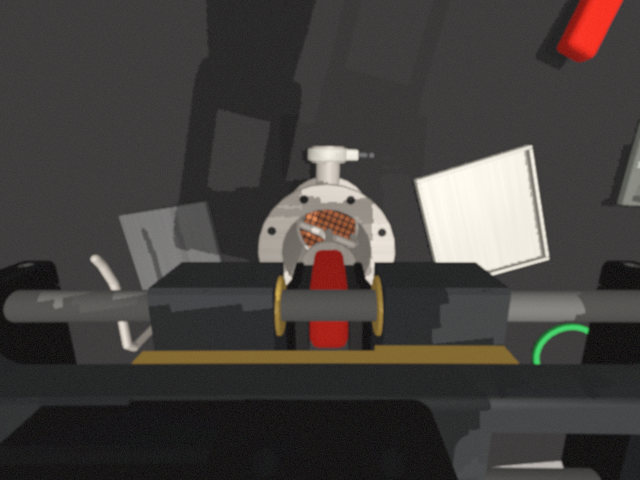

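View pics/w4c.png

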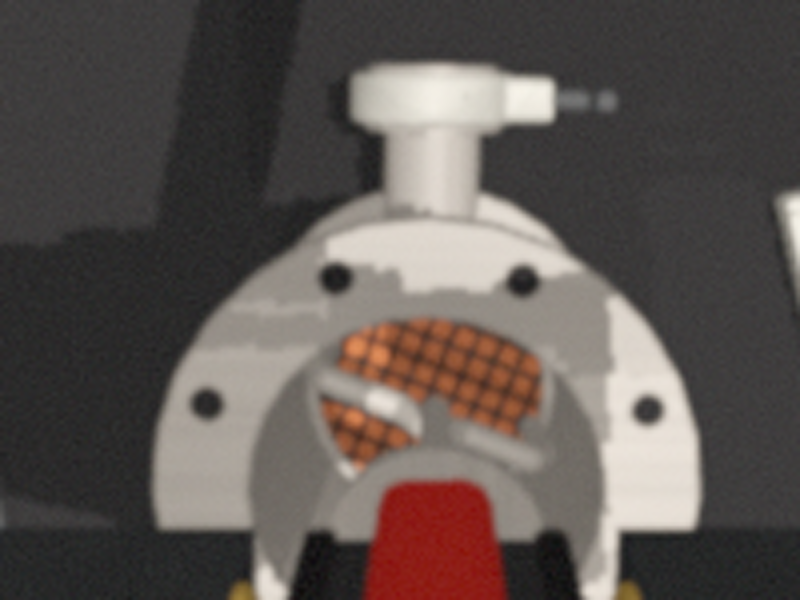

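View pics/s4c.png

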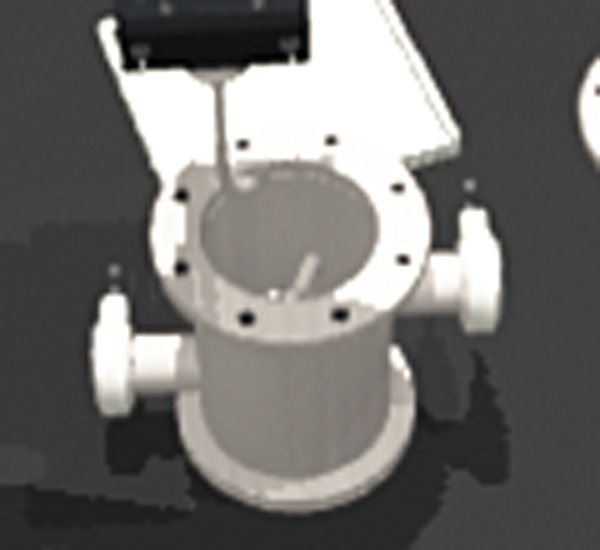

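```bash
python3 - <<'E'
from h import *
c=cam("wrist"); P=lambda x,y:(220+x/4,130+y/4)
t=onz(c,[P(318,380),P(546,460)],86); print(t, np.linalg.norm(t[1]-t[0]),t.mean(0)); v=t[1]-t[0];print(np.degrees(np.arctan2(v[1],v[0])))
s=onz(c,[P(455,432),P(545,462)],86); v=s[1]-s[0];print(s,np.degrees(np.arctan2(v[1],v[0])))
s=onz(c,[P(255,470),P(605,470),P(430,318)],152);print(s)
st=r.state();Rt=R.from_quat(st['tcp_rot']).as_matrix();print(np.degrees(np.arctan2(Rt[1,2],Rt[0,2])))
# J projection
for y in (0,-9,-19): print(y,proj(c,st['tcp_pos']+Rt@np.array([107,y,0])))
E
```

```text
[[ 479.51959898 -127.8810899    86.        ]
 [ 510.49039437  -66.16823537   86.        ]] 69.04829165688734 [495.00499668 -97.02466264  86.        ]
63.35006599575953
[[499.16805496 -91.1621083   86.        ]
 [511.05316245 -66.51039907  86.        ]] 64.26030629382927
[[ 484.67071549 -137.99751961  152.        ]
 [ 494.28285223  -56.06380866  152.        ]
 [ 453.37272366  -92.77176651  152.        ]]
83.22981062135634
0 [[329.38731044 230.72734386]]
-9 [[329.36427667 241.13501644]]
-19 [[329.33914626 252.50310023]]
```

```bash
python3 - <<'E'
from h import *
c=cam("side");st=r.state();Rt=R.from_quat(st['tcp_rot']).as_matrix()
W=lambda x,y,z: st['tcp_pos']+Rt@np.array([x,y+.9,z-.5])
q=lambda p:((proj(c,p)-[260,230])*5).round(0)
print("collar",q(W(34-13,0,0)),"low shank",q(W(110-13,0,0)),"low",q(W(123-13.2,-9,0)),"tip",q(W(103-13.2,-18,0)))
a=np.radians(63.8);u=np.array([np.cos(a),np.sin(a),0])
B=np.array([495,-97,12.])
print("handle",[q(B+u*y+[0,0,z]) for y,z in((-36,74),(-31,74),(-9,74),(0,82),(9,74),(31,74))])
print("rim", q(np.array([[494+42*np.cos(t),-97+42*np.sin(t),152] for t in np.arange(0,6.2,np.pi/2)])))
E
```

```text
collar [[217.  59.]] low shank [[224. 170.]] low [[245. 187.]] tip [[263. 158.]]
handle [array([[274., 367.]]), array([[278., 359.]]), array([[291., 323.]]), array([[296., 299.]]), array([[301., 294.]]), array([[314., 259.]])]
rim [[380. 212.]
 [277. 156.]
 [202. 238.]
 [307. 296.]]
```

drive_tool(
  rows=[0,-0.004,0.009,0,0,0,0,0,0,9.7,0,0,0,0,0,9.7,0,0,0,0,0,0,0,0,0,0,0,0,0,0],
)

```text
t: 7.3
tcp_pos: [470.7, -84.8, 291.0]
tcp_rot: [-0.374, 0.6, 0.374, 0.6]
force: [-0.2, -0.9, -1.4]
opening: 15.7
```

```bash
python3 - <<'E'
from h import *
st=r.state();Rt=R.from_quat(st['tcp_rot']).as_matrix(); print(st['tcp_pos'],st['t'],np.degrees(np.arctan2(Rt[1,2],Rt[0,2])),Rt[:,0])
c,im=snap("wrist","pics/w5.png")
crop("pics/w5.png","pics/w5c.png",220,130,200,150,4)
B=np.array([495,-97,12.]);ax=st['tcp_pos']+Rt@[0,.9,-.5]; d=(ax-B)[:2]; print("hook rel basket x,y", d@[.897,-.4415], d@[.4415,.897])
P=lambda p:((proj(c,p)-[220,130])*4).round(0).tolist()
u=np.array([.4415,.897,0]);print([P(B+u*y+[0,0,z]) for y,z in((-36,74),(-31,74),(-9,74),(0,82),(9,74),(31,74),(36,74))])
E
```

```text
[470.67157347 -84.77714321 290.95463102] 7.3 63.95652686164395 [ 4.00314693e-05  8.33091145e-05 -9.99999996e-01]
hook rel basket x,y -28.117355240580256 -0.27953462706517285
[[[307.0, 410.0]], [[325.0, 410.0]], [[402.0, 410.0]], [[434.0, 418.0]], [[466.0, 411.0]], [[543.0, 411.0]], [[561.0, 411.0]]]
```

View pics/w5c.png

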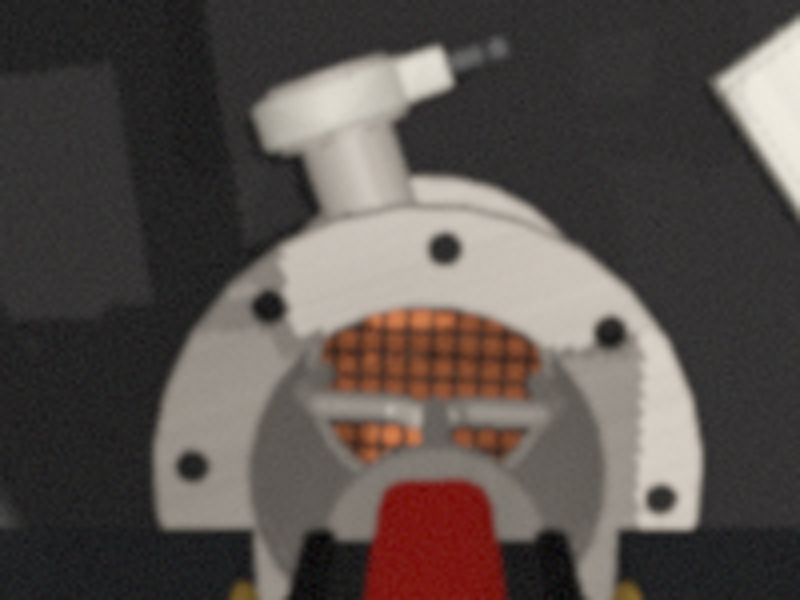

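drive_tool(
  rows=[0.05,0.001,-0.0015,0,0,0,0.045,0,0,0,0,0,0,0,0,0,0,0],
)

```text
t: 7.72
tcp_pos: [466.2, -85.0, 192.4]
tcp_rot: [-0.372, 0.602, 0.376, 0.598]
force: [0.8, 0.2, -1.3]
opening: 15.7
```

drive_tool(
  rows=[0.014,0,0,0,0,0,0.01,0,0,0,0,0,0,0,0,0,0,0],
)

```text
t: 8.1
tcp_pos: [469.8, -86.7, 172.3]
tcp_rot: [-0.374, 0.6, 0.373, 0.601]
force: [2.4, -0.9, -2.4]
opening: 15.6
```

```bash
python3 - <<'E'
from h import *
st=r.state();Rt=R.from_quat(st['tcp_rot']).as_matrix(); print(st['tcp_pos'],st['t'],st['force'])
c,im=snap("wrist","pics/w6.png"); crop("pics/w6.png","pics/w6c.png",220,110,200,150,4)
c,im=snap("side","pics/s6.png"); crop("pics/s6.png","pics/s6c.png",280,245,80,60,10)
B=np.array([494.5,-98.3,12.]);ax=st['tcp_pos']+Rt@[0,.9,-.5]; d=(ax-B)[:2]; print("hook rel basket x,y", d@[.897,-.4415], d@[.4415,.897])
W=lambda x,y: st['tcp_pos']+Rt@np.array([x-13.2,y+.9,-.5])
q=lambda p:((proj(c,p)-[280,245])*10).round(0).tolist()
u=np.array([.4415,.897,0])
print([q(W(x,y)) for x,y in((36,0),(110,0),(123,-9),(103,-19))]);print([q(B+u*y+[0,0,z]) for y,z in((-36,74),(-31,74),(-9,74),(0,82),(9,74),(31,74),(36,74))])
E
```

```text
[469.83357487 -86.70175417 172.29837597] 8.1 [ 2.43822639 -0.92900035 -2.41280263]
hook rel basket x,y -28.14657319441605 -0.9858028573537747
[[[269.0, 287.0]], [[281.0, 475.0]], [[318.0, 514.0]], [[355.0, 475.0]]]
[[[348.0, 589.0]], [[354.0, 573.0]], [[380.0, 500.0]], [[390.0, 452.0]], [[401.0, 442.0]], [[427.0, 373.0]], [[433.0, 357.0]]]
```

View pics/w6c.png

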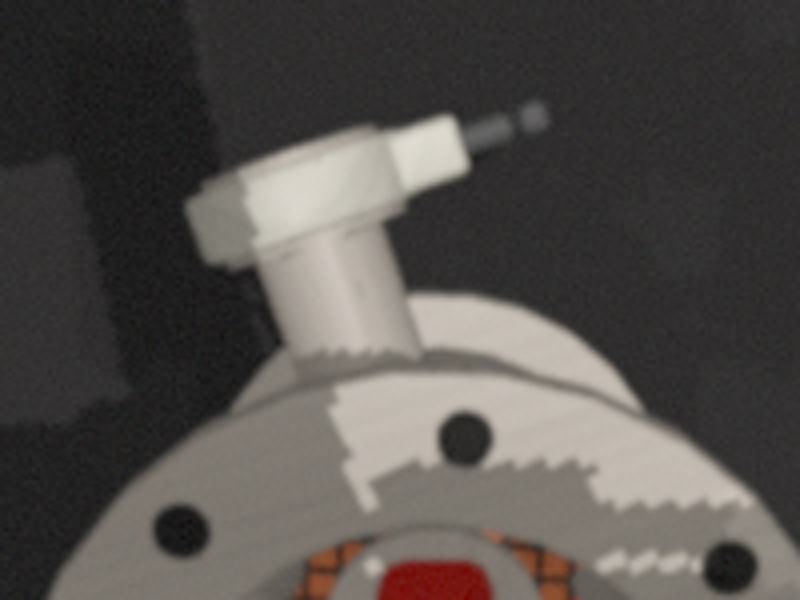

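View pics/s6c.png

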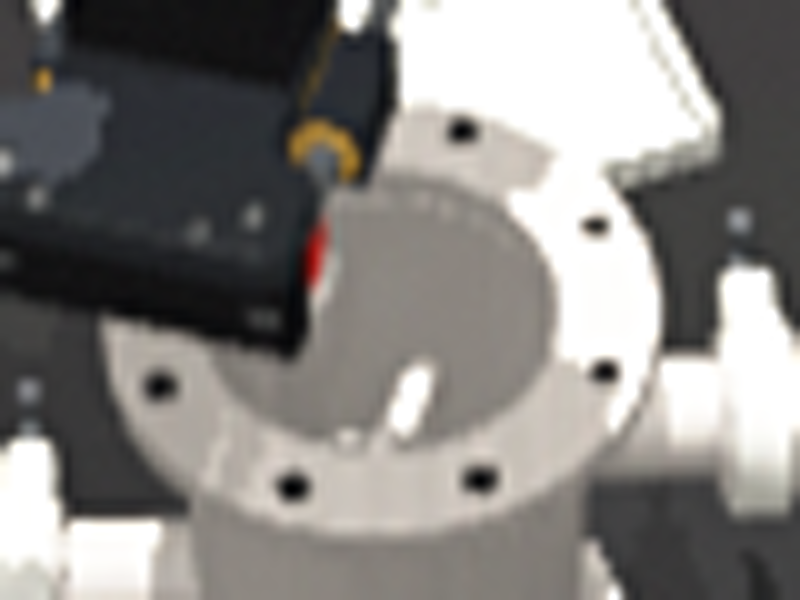

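drive_tool(
  rows=[0,-0.01,0,0,0,0,0,-0.01,0,0,0,0,0,0,0,0,0,0],
)

```text
t: 8.57
tcp_pos: [487.4, -95.2, 171.9]
tcp_rot: [-0.373, 0.601, 0.374, 0.6]
force: [-1.2, 1.0, -1.5]
opening: 15.5
```

drive_tool(
  rows=[-0.007,0,0,0,0,0,-0.007,0,0,0,0,0,-0.004,0,0,0,0,0,0,0,0,0,0,0],
)

```text
t: 9.07
tcp_pos: [487.1, -95.0, 190.6]
tcp_rot: [-0.374, 0.6, 0.373, 0.601]
force: [-0.4, 0.3, -1.1]
opening: 15.4
```

```bash
python3 - <<'E'
from h import *
st=r.state();Rt=R.from_quat(st['tcp_rot']).as_matrix(); print(st['tcp_pos'],st['t'],st['force'],st['torque'])
c,im=snap("side","pics/s7.png"); crop("pics/s7.png","pics/s7c.png",280,245,80,60,10)
B=np.array([494.5,-98.3,12.]);ax=st['tcp_pos']+Rt@[0,.9,-.5]; d=(ax-B)[:2]; print("hook rel basket x,y", d@[.897,-.4415], d@[.4415,.897])
E
```

```text
[487.12286839 -94.98295863 190.61692983] 9.075 [-0.38595618  0.34783537 -1.12778971] [ 0.06434314  0.00705368 -0.05107251]
hook rel basket x,y -8.98198296036863 -0.780718909521562
```

View pics/s7c.png

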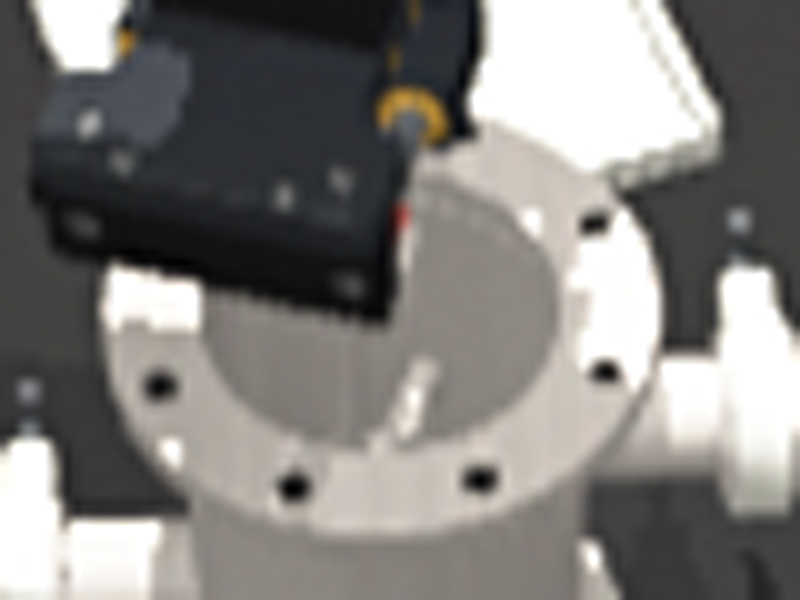

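drive_tool(
  rows=[-0.005,0,0,0,0,0,-0.005,0,0,0,0,0,-0.005,0,0,0,0,0,0,0,0,0,0,0],
)

```text
t: 9.62
tcp_pos: [487.1, -95.0, 205.3]
tcp_rot: [-0.374, 0.6, 0.373, 0.601]
force: [0.8, -0.4, -3.6]
opening: 15.6
```

```bash
python3 - <<'E'
from h import *
st=r.state();Rt=R.from_quat(st['tcp_rot']).as_matrix(); print(st['tcp_pos'],st['t'],st['force'],st['torque'])
c,im=snap("side","pics/s8.png"); crop("pics/s8.png","pics/s8c.png",280,245,80,60,10)
st=r.state(); print(st['force'])
E
```

```text
[487.12132329 -95.01484348 205.32897574] 9.625 [ 0.80605027 -0.3899438  -3.64341802] [ 0.03960394 -0.03017157 -0.02738086]
[-0.44646572  0.38040056 -4.61465613]
```

View pics/s8c.png

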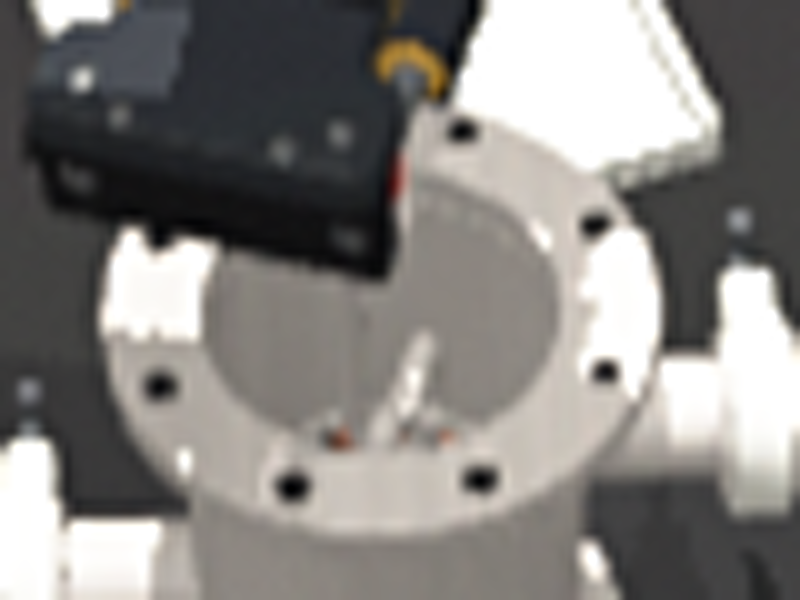

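drive_tool(
  rows=[-0.015,0,0,0,0,0,-0.02,0,0,0,0,0,-0.02,0,0,0,0,0,-0.02,0,0,0,0,0,-0.02,0,0,0,0,0],
)

```text
t: 10.3
tcp_pos: [487.0, -95.0, 301.6]
tcp_rot: [-0.374, 0.6, 0.373, 0.601]
force: [0.2, 0.7, -3.7]
opening: 15.6
```

drive_tool(
  rows=[-0.02,0,0,0,0,0,-0.02,0,0,0,0,0,-0.02,0,0,0,0,0,-0.01,0,0,0,0,0,0,0,0,0,0,0],
)

```text
t: 10.92
tcp_pos: [487.3, -95.1, 370.8]
tcp_rot: [-0.374, 0.6, 0.373, 0.601]
force: [-0.2, -1.0, -3.7]
opening: 15.7
```

```bash
python3 - <<'E'
from h import *
st=r.state();Rt=R.from_quat(st['tcp_rot']).as_matrix(); print(st['tcp_pos'],st['t'],st['force'],st['torque'])
c,im=snap("side","pics/s9.png"); crop("pics/s9.png","pics/s9c.png",260,180,130,150,4)
c,im=snap("scene","pics/c9.png")
E
```

```text
[487.25038059 -95.05521106 370.76644767] 10.925 [-0.19554057 -0.98046906 -3.74993036] [0.01577885 0.01565345 0.00371936]
```

View pics/s9c.png

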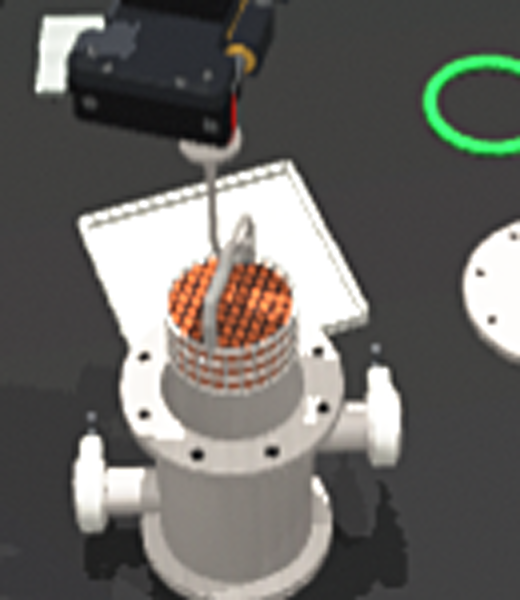

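View pics/c9.png

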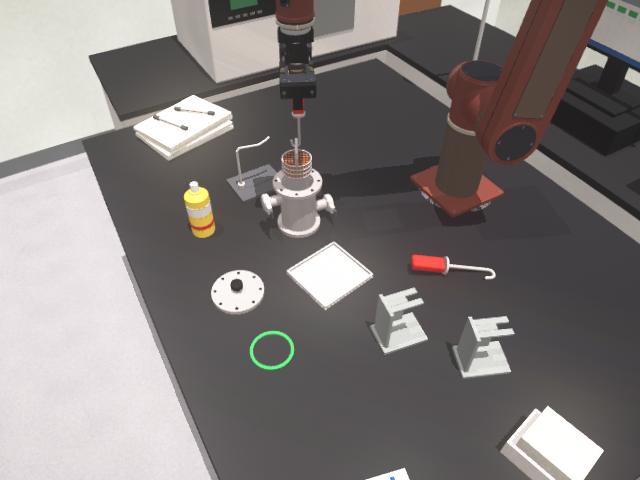

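```bash
python3 - <<'E'
from h import *
s=cam("scene");d=cam("side")
D=lambda x,y:(260+x/4,180+y/4)
a=onz(d,[D(80,220),D(290,163),D(368,310)],14);print(a.round(1),np.linalg.norm(np.diff(a,axis=0),axis=1),(a[0]+a[2])/2)
b=onz(s,[(288.5,272),(335,243.5),(372,273.5),(327,304)],14);print(b.round(1),b.mean(0),np.linalg.norm(np.diff(b,axis=0),axis=1))
E
```

```text
[[426.7 169.8  14. ]
 [582.6 196.9  14. ]
 [609.2  51.9  14. ]] [158.16386607 147.47405147] [517.98783531 110.83649649  14.        ]
[[607.5  61.3  14. ]
 [453.8  33.8  14. ]
 [427.3 169.9  14. ]
 [574.1 196.   14. ]] [515.66627134 115.22984364  14.        ] [156.1372192  138.66746709 149.15206461]
```

drive_tool(
  rows=[0,0.0041,0.0113,0,0,0,0,0.0085,0.0235,0,0,0,0,0.012,0.0329,0,0,0,0,0.012,0.0329,0,0,0,0,0.012,0.0329,0,0,0],
)

```text
t: 11.65
tcp_pos: [502.0, 48.2, 369.2]
tcp_rot: [-0.373, 0.601, 0.374, 0.6]
force: [-0.2, -0.1, -3.9]
opening: 15.8
```

drive_tool(
  rows=[0,0.012,0.0329,0,0,0,0,0.0079,0.0216,0,0,0,0,0.0041,0.0113,0,0,0,0,0,0,0,0,0,0,0,0,0,0,0],
)

```text
t: 12.28
tcp_pos: [509.9, 115.2, 369.8]
tcp_rot: [-0.373, 0.601, 0.373, 0.6]
force: [0.8, -0.2, -3.9]
opening: 15.7
```

drive_tool(
  rows=[0.02,0,0,0,0,0,0.03,0,0,0,0,0,0.03,0,0,0,0,0,0.03,0,0,0,0,0,0.02,0,0,0,0,0],
)

```text
t: 12.9
tcp_pos: [508.6, 115.0, 236.6]
tcp_rot: [-0.372, 0.602, 0.374, 0.6]
force: [0.2, -0.5, -4.0]
opening: 15.9
```

```bash
python3 - <<'E'
from h import *
st=r.state();Rt=R.from_quat(st['tcp_rot']).as_matrix(); print(st['tcp_pos'],st['t'],st['force'],st['torque'])
c,im=snap("side","pics/s10.png"); crop("pics/s10.png","pics/s10c.png",260,160,120,130,4.5)
c,im=snap("scene","pics/c10.png"); crop("pics/c10.png","pics/c10c.png",260,180,140,140,4)
E
```

```text
[508.55400567 115.04317753 236.55763758] 12.9 [ 0.15749538 -0.49279718 -4.03462291] [-0.00874675  0.0209561   0.02569544]
```

View pics/s10c.png

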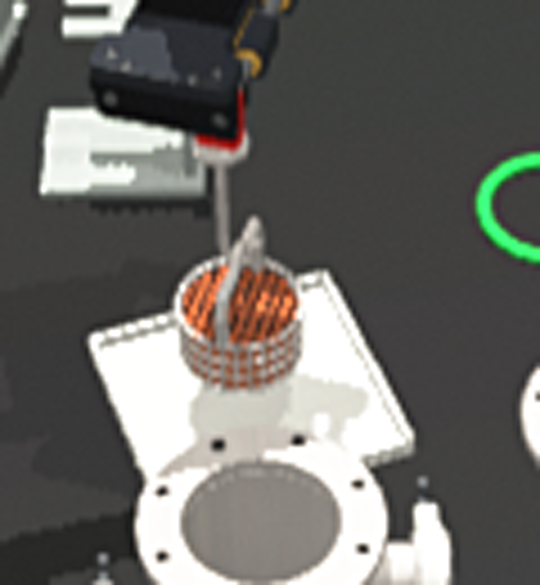

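View pics/c10c.png

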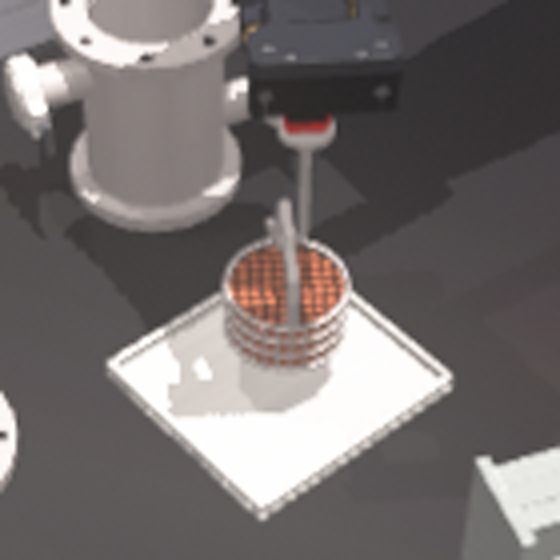

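drive_tool(
  rows=[0.015,0,0,0,0,0,0.018,0,0,0,0,0,0.01,0,0,0,0,0,0,0,0,0,0,0],
)

```text
t: 13.5
tcp_pos: [509.2, 115.9, 195.7]
tcp_rot: [-0.373, 0.601, 0.374, 0.6]
force: [-0.3, -1.1, -3.9]
opening: 16.0
```

drive_tool(
  rows=[0.003,0,0,0,0,0,0.003,0,0,0,0,0,0.002,0,0,0,0,0,0,0,0,0,0,0],
)

```text
t: 14.0
tcp_pos: [509.9, 115.9, 188.9]
tcp_rot: [-0.373, 0.601, 0.373, 0.6]
force: [-0.0, 0.2, -3.4]
opening: 15.4
```

```bash
python3 - <<'E'
from h import *
st=r.state();Rt=R.from_quat(st['tcp_rot']).as_matrix(); print(st['tcp_pos'],st['t'],st['force'],st['torque'])
c,im=snap("side","pics/s11.png"); crop("pics/s11.png","pics/s11c.png",260,160,120,130,4.5)
E
```

```text
[509.88576563 115.91931379 188.85737184] 14.0 [-0.00628153  0.22644138 -3.41125765] [0.03421871 0.01035558 0.02026661]
```

View pics/s11c.png

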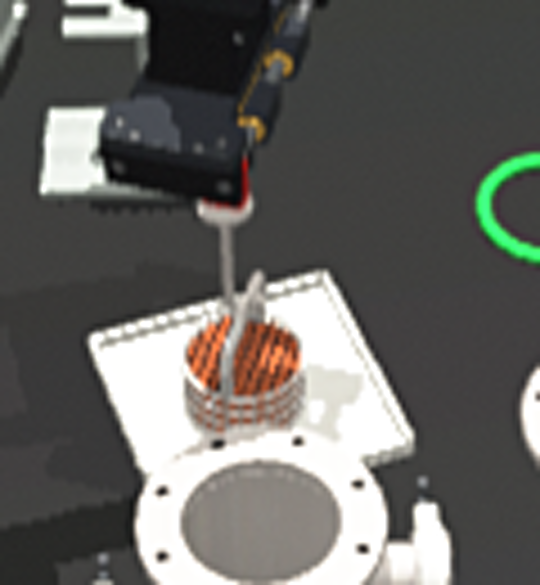

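drive_tool(
  rows=[0.003,0,0,0,0,0,0.002,0,0,0,0,0,0,0,0,0,0,0],
)

```text
t: 14.42
tcp_pos: [510.1, 115.9, 184.0]
tcp_rot: [-0.373, 0.6, 0.373, 0.601]
force: [-1.2, -0.5, -0.6]
opening: 15.6
```

```bash
python3 - <<'E'
from h import *
st=r.state(); print(st['tcp_pos'],st['t'],st['force'],st['torque'])
E
```

```text
[510.09140834 115.90705747 184.03449293] 14.425 [-1.17515415 -0.50431223 -0.6407026 ] [ 0.02690714  0.04211478 -0.00486056]
```

drive_tool(
  rows=[0.01,0,0,0,0,0,0.0105,0,0,0,0,0,0,0,0,0,0,0],
)

```text
t: 14.8
tcp_pos: [508.8, 115.8, 161.7]
tcp_rot: [-0.373, 0.601, 0.374, 0.6]
force: [-0.7, -0.4, -1.7]
opening: 15.8
```

drive_tool(
  rows=[0,0.008,0,0,0,0,0,0.01,0,0,0,0,0,0.01,0,0,0,0,0,0,0,0,0,0],
)

```text
t: 15.3
tcp_pos: [484.2, 128.8, 163.7]
tcp_rot: [-0.374, 0.6, 0.374, 0.6]
force: [-0.4, 0.4, -1.2]
opening: 15.7
```

```bash
python3 - <<'E'
from h import *
st=r.state(); print(st['tcp_pos'],st['t'],st['force'],st['torque'])
c,im=snap("side","pics/s12.png"); crop("pics/s12.png","pics/s12c.png",260,190,100,100,6)
c,im=snap("scene","pics/c12.png"); crop("pics/c12.png","pics/c12c.png",290,200,80,100,6)
E
```

```text
[484.18223729 128.83133343 163.68442635] 15.3 [-0.41938773  0.35877669 -1.15073907] [0.02268051 0.03654061 0.00345148]
```

View pics/s12c.png

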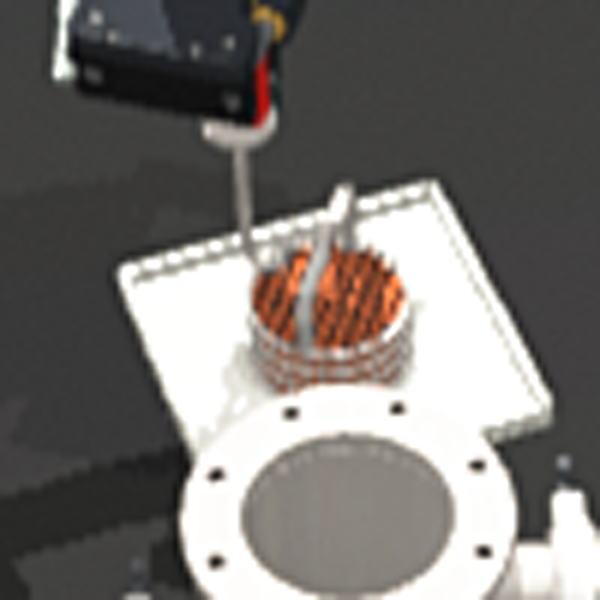

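View pics/c12c.png

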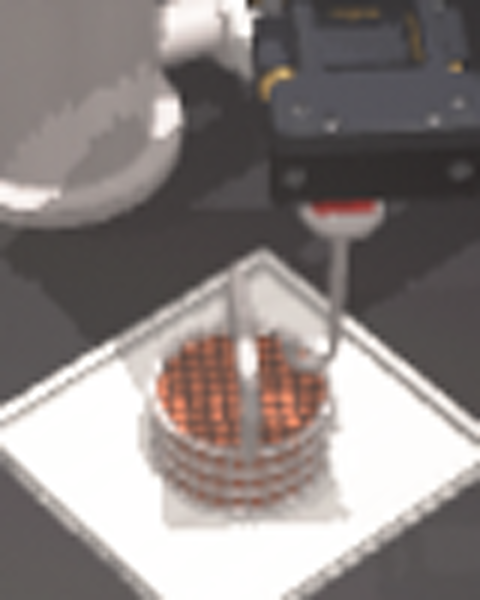

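drive_tool(
  rows=[-0.055,0,0,0,0,0,-0.055,0,0,0,0,0],
)

```text
t: 15.65
tcp_pos: [484.5, 128.1, 274.2]
tcp_rot: [-0.373, 0.601, 0.373, 0.6]
force: [0.3, -0.5, -0.9]
opening: 15.7
```

drive_tool(
  rows=[0,0.038,0.0328,0,0,0,0,0.038,0.0328,0,0,0,0,0.038,0.0328,0,0,0,0,0.038,0.0328,0,0,0,0,0.038,0.0328,0,0,0],
)

```text
t: 16.27
tcp_pos: [386.6, 360.9, 273.7]
tcp_rot: [-0.373, 0.6, 0.373, 0.601]
force: [0.4, -0.8, -1.6]
opening: 16.1
```

drive_tool(
  rows=[0,0,0,-9.7,0,0,0,0,0,-9.7,0,0,0,0,0,0,0,0],
)

```text
t: 16.65
tcp_pos: [387.1, 359.6, 273.4]
tcp_rot: [-0.469, 0.529, 0.469, 0.529]
force: [-0.1, 0.9, -1.4]
opening: 15.6
```

```bash
python3 - <<'E'
from h import *
st=r.state();Rt=R.from_quat(st['tcp_rot']).as_matrix(); print(st['tcp_pos'],st['t'],st['force'],Rt.round(3))
print("to in-front",Rt.T@(np.array([385,359.5,163])-st['tcp_pos']),"then",Rt.T@np.array([463-385,345.3-359.5,0]))
E
```

```text
[387.141996   359.57683914 273.39617915] 16.65 [-0.10359562  0.86879034 -1.44226118] [[ 0.    -0.993  0.121]
 [-0.     0.121  0.993]
 [-1.    -0.    -0.   ]]
to in-front [110.39597783   2.12809475  -0.33123096] then [ 8.07094963e-03 -7.91438132e+01 -4.67939732e+00]
```

drive_tool(
  rows=[0.05,0.001,0,0,0,0,0.05,0.001,0,0,0,0,0.01,0,0,0,0,0,0,0,0,0,0,0],
)

```text
t: 17.15
tcp_pos: [385.4, 359.6, 163.9]
tcp_rot: [-0.469, 0.53, 0.469, 0.529]
force: [-0.1, -0.3, 0.4]
opening: 15.8
```

drive_tool(
  rows=[0,-0.015,-0.0009,0,0,0,0,-0.015,-0.0009,0,0,0,0,0,0,0,0,0],
)

```text
t: 17.52
tcp_pos: [416.8, 354.3, 164.7]
tcp_rot: [-0.469, 0.529, 0.468, 0.53]
force: [-0.1, 0.7, -1.2]
opening: 15.8
```

```bash
python3 - <<'E'
from h import *
st=r.state();Rt=R.from_quat(st['tcp_rot']).as_matrix(); print(st['tcp_pos'],st['t'],st['force'])
c,im=snap("wrist","pics/w13.png");crop("pics/w13.png","pics/w13c.png",230,140,200,150,4)
c,im=snap("side","pics/s13.png");crop("pics/s13.png","pics/s13c.png",250,130,70,80,7)
E
```

```text
[416.823445   354.25593402 164.71970538] 17.525 [-0.08086897  0.73066249 -1.24974369]
```

View pics/w13c.png

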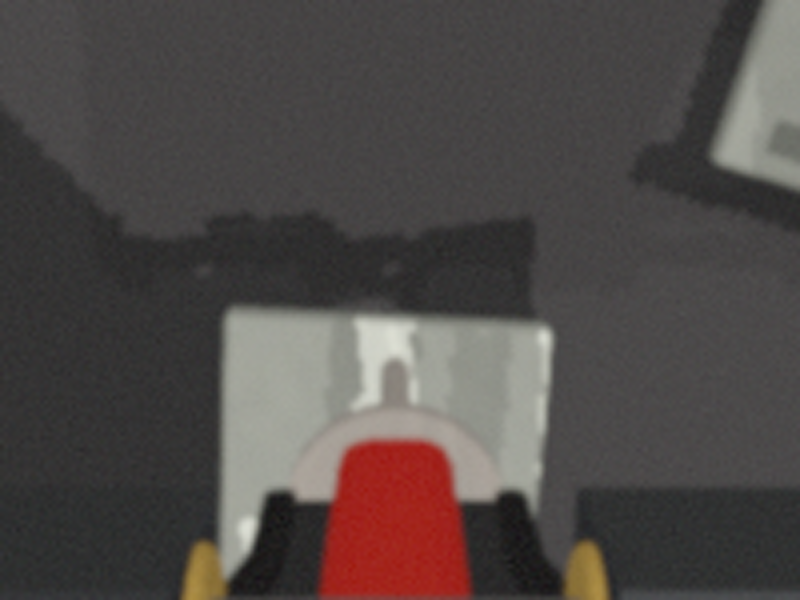

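View pics/s13c.png

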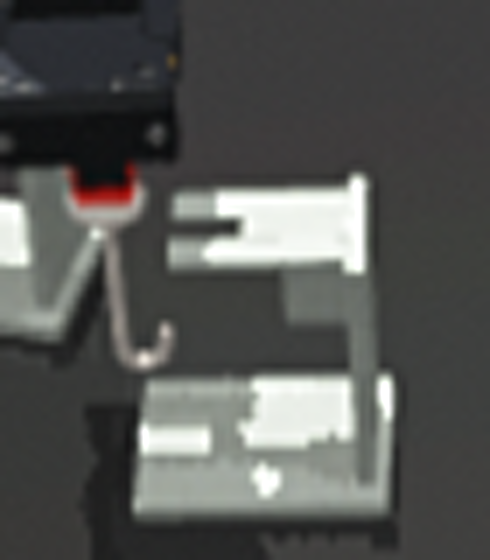

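drive_tool(
  rows=[0,-0.015,-0.0011,0,0,0,0,-0.016,-0.0011,0,0,0,0,-0.016,-0.0011,0,0,0,0,0,0,0,0,0],
)

```text
t: 18.12
tcp_pos: [462.3, 344.9, 163.3]
tcp_rot: [-0.469, 0.529, 0.469, 0.529]
force: [-0.0, 0.7, -1.0]
opening: 15.7
```

```bash
python3 - <<'E'
from h import *
st=r.state();Rt=R.from_quat(st['tcp_rot']).as_matrix(); print(st['tcp_pos'],st['t'],st['force'])
c,im=snap("wrist","pics/w14.png");crop("pics/w14.png","pics/w14c.png",230,140,200,150,4)
c,im=snap("side","pics/s14.png");crop("pics/s14.png","pics/s14c.png",250,130,70,80,7)
E
```

```text
[462.30666825 344.90238552 163.32054286] 18.125 [-0.01482614  0.73212316 -1.04539428]
```

View pics/w14c.png

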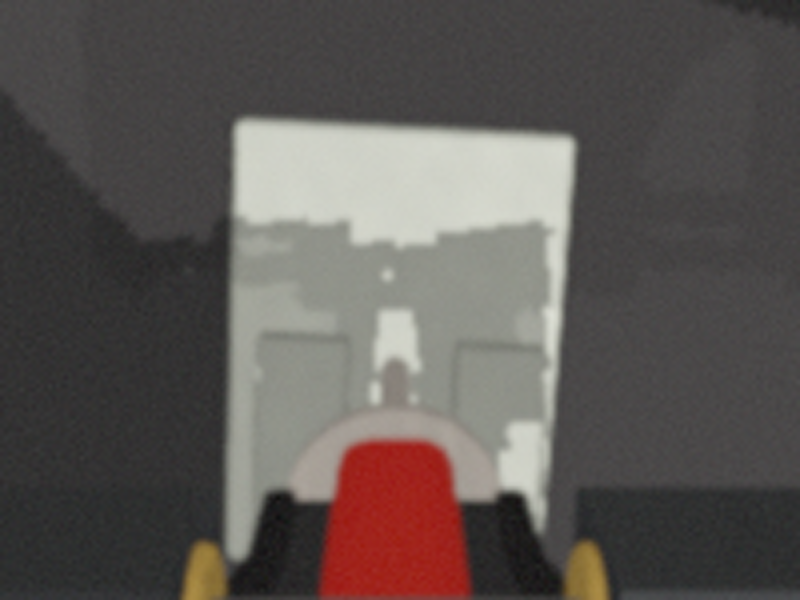

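View pics/s14c.png

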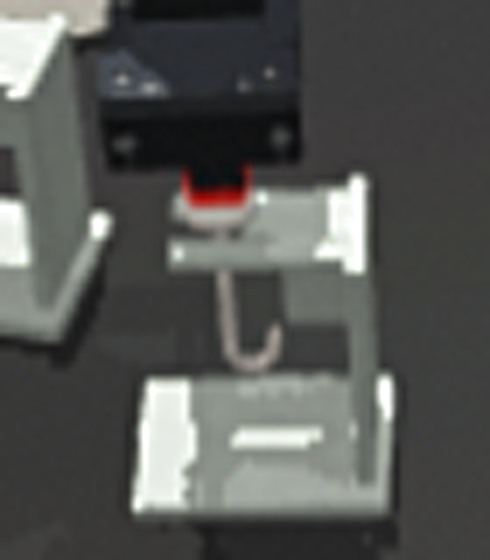

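Shank sits in the slot centred (wrist crop 396,385). Lower onto the prongs.

drive_tool(
  rows=[0.006,0,0,0,0,0,0.004,0,0,0,0,0,0,0,0,0,0,0],
)

```text
t: 18.6
tcp_pos: [460.5, 345.5, 153.1]
tcp_rot: [-0.469, 0.529, 0.469, 0.529]
force: [0.1, 0.6, -0.8]
opening: 15.4
```

```bash
python3 - <<'E'
from h import *
st=r.state(); print(st['tcp_pos'],st['t'],st['force'])
E
```

```text
[460.45579707 345.49965193 153.14663787] 18.6 [ 0.14851263  0.61723764 -0.75960337]
```

drive_tool(
  rows=[0.001,0,0,0,0,0,0.001,0,0,0,0,0,0,0,0,0,0,0],
)

```text
t: 18.98
tcp_pos: [460.7, 345.5, 152.8]
tcp_rot: [-0.469, 0.529, 0.469, 0.529]
force: [-4.5, -1.8, 8.7]
opening: 15.7
```

drive_tool(
  rows=[0,0,0,0,0,0,0,0,0,0,0,0,0,0,0,0,0,0],
  claw=0.045,
)

```text
t: 19.35
tcp_pos: [460.8, 345.4, 151.2]
tcp_rot: [-0.469, 0.529, 0.469, 0.529]
force: [-0.5, 0.5, -0.8]
opening: 38.0
```

```bash
python3 - <<'E'
from h import *
st=r.state(); print(st['tcp_pos'],st['t'],st['force'],st['opening'])
c,im=snap("side","pics/s15.png");crop("pics/s15.png","pics/s15c.png",250,130,70,80,7)
E
```

```text
[460.82093622 345.37914432 151.1892975 ] 19.35 [-0.46106068  0.46534596 -0.76505133] 38.03741041893049
```

View pics/s15c.png

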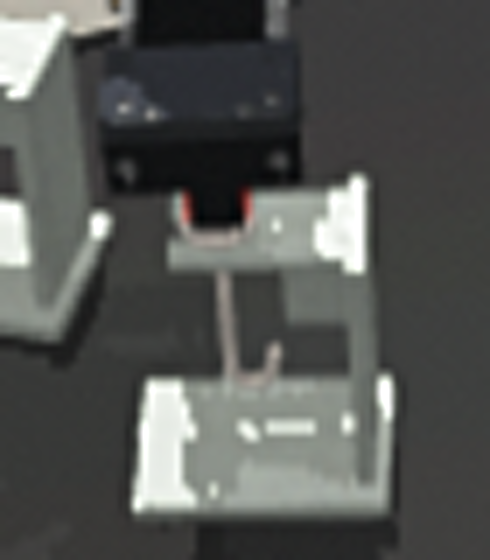

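drive_tool(
  rows=[-0.01,0,0,0,0,0,-0.05,0,0,0,0,0,-0.05,0,0,0,0,0],
  claw=0.06,
)

```text
t: 19.77
tcp_pos: [460.6, 345.2, 262.9]
tcp_rot: [-0.469, 0.529, 0.469, 0.529]
force: [1.0, 0.1, 0.2]
opening: 58.8
```

```bash
python3 - <<'E'
from h import *
st=r.state();Rt=R.from_quat(st['tcp_rot']).as_matrix(); print(st['tcp_pos'],st['t'],st['opening'])
c,im=snap("side","pics/s16.png")
crop("pics/s16.png","pics/s16c.png",250,130,80,80,7)
print(Rt.T@(np.array([505,112,262])-st['tcp_pos']))
E
```

```text
[460.62171591 345.23828272 262.90698142] 19.775 58.76645459923682
[   0.9590482   -71.93951631 -226.26121511]
```

View pics/s16c.png

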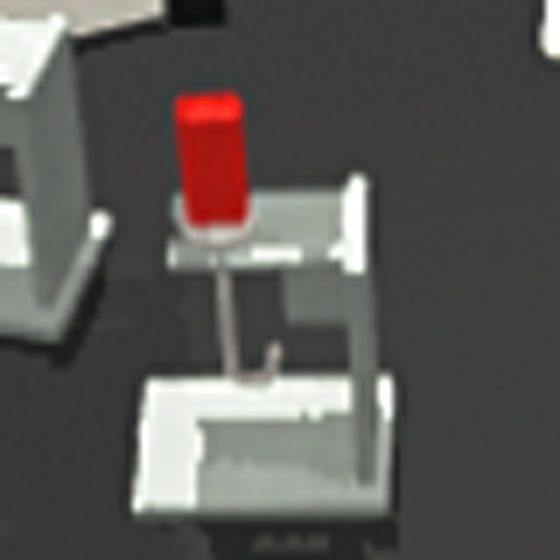

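drive_tool(
  rows=[0,-0.0144,-0.049,0,0,0,0,-0.0144,-0.049,0,0,0,0,-0.0144,-0.049,0,0,0,0,-0.0144,-0.049,0,0,0,0,-0.0144,-0.049,0,0,0],
  claw=0.06,
)

```text
t: 20.45
tcp_pos: [503.4, 92.0, 262.3]
tcp_rot: [-0.47, 0.529, 0.469, 0.529]
force: [0.5, 0.4, 0.1]
opening: 59.8
```

drive_tool(
  rows=[0,0,0,10,0,0,0,0,0,10,0,0,0,0,0,10,0,0,0,0,0,10,0,0,0,0,0,10,0,0],
)

```text
t: 21.08
tcp_pos: [503.3, 93.5, 262.1]
tcp_rot: [-0.2, 0.678, 0.2, 0.679]
force: [-0.1, 0.4, -0.1]
opening: 60.4
```

drive_tool(
  rows=[0,0,0,10,0,0,0,0,0,10,0,0,0,0,0,10,0,0,0,0,0,10,0,0,0,0,0,10,0,0],
)

```text
t: 21.7
tcp_pos: [503.3, 93.6, 262.1]
tcp_rot: [0.106, 0.699, -0.106, 0.7]
force: [0.7, 0.3, 0.5]
opening: 60.0
```

drive_tool(
  rows=[0,0,0,9.2,0,0,0,0,0,0,0,0,0,0,0,0,0,0],
)

```text
t: 22.08
tcp_pos: [503.2, 93.6, 261.7]
tcp_rot: [0.158, 0.689, -0.158, 0.689]
force: [-1.6, 0.7, -0.7]
opening: 60.2
```

```bash
python3 - <<'E'
from h import *
st=r.state();Rt=R.from_quat(st['tcp_rot']).as_matrix(); print(st['tcp_pos'],st['t'],st['joint_positions'],Rt.round(3))
c,im=snap("wrist","pics/w17.png");crop("pics/w17.png","pics/w17c.png",220,120,200,150,4)
for x in r.spot_in("wrist","basket"): print(x)
E
```

```text
[503.17210167  93.58837986 261.73334246] 22.075 [ 2.97197277e-02 -7.78532433e-02  1.76766061e+00 -1.43587963e-05
  1.45138096e+00  4.81409230e-01] [[ 0.     0.436  0.9  ]
 [-0.     0.9   -0.436]
 [-1.     0.     0.   ]]
{'location': [521.6, 111.4, 39.9], 'score': 0.77}
```

View pics/w17.png

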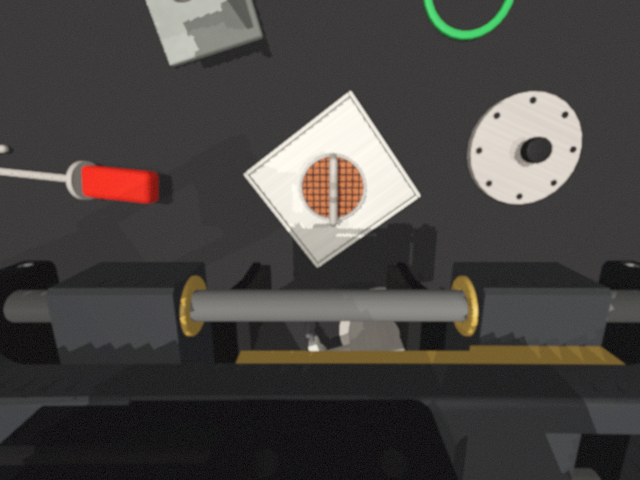

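View pics/w17c.png

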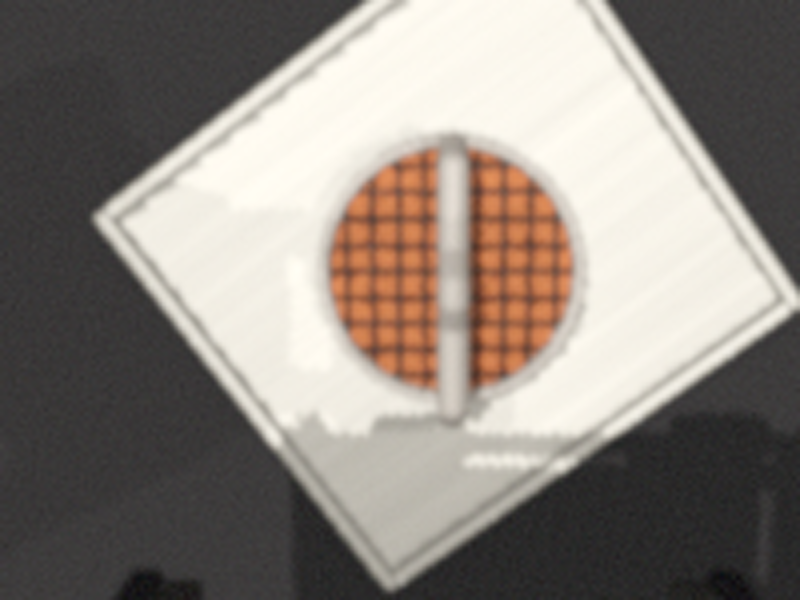

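```bash
python3 - <<'E'
from h import *
st=r.state();Rt=R.from_quat(st['tcp_rot']).as_matrix();c=cam("wrist",st)
P=lambda x,y:(220+x/4,120+y/4)
for n,z,uv in [("far end",78,P(453,148)),("k1",82,P(453,262)),("k2",82,P(454,320)),("near end",78,P(453,412)),("rimL",44,P(325,265)),("rimR",44,P(583,275)),("rim near",44,P(450,395)),("rimfar",44,P(450,135))]:
  p=onz(c,[uv],z)[0]; print(n,p.round(1),(Rt.T@(p-st['tcp_pos'])).round(1))
E
```

```text
far end [533.9 142.9  78. ] [183.6  57.8   6.1]
k1 [521.7 117.5  82. ] [179.6  29.6   6.1]
k2 [515.4 103.9  82. ] [179.6  14.7   6.5]
near end [504.3  81.3  78. ] [183.6 -10.5   6.4]
rimL [487.3 128.5  44. ] [217.6  24.4 -29.5]
rimR [552.  94.  44.] [217.6  21.7  43.7]
rim near [502.9  79.1  44. ] [217.6 -13.2   6.1]
rimfar [534.7 145.3  44. ] [217.6  60.3   5.7]
```

drive_tool(
  rows=[0.04,0.0028,0.0062,0,0,0,0.055,0,0,0,0,0,0.05,0,0,0,0,0,0,0,0,0,0,0],
  claw=0.04,
)

```text
t: 22.68
tcp_pos: [506.0, 93.2, 112.3]
tcp_rot: [0.158, 0.692, -0.16, 0.686]
force: [-0.6, 0.4, -1.0]
opening: 40.9
```

```bash
python3 - <<'E'
from h import *
st=r.state();Rt=R.from_quat(st['tcp_rot']).as_matrix(); print(st['tcp_pos'],st['t'],st['opening'])
c,im=snap("wrist","pics/w18.png")
P=lambda x,y:(220+x/4,120+y/4)
E
```

```text
[506.04116533  93.2308621  112.30807147] 22.675 40.85419686382831
```

View pics/w18.png

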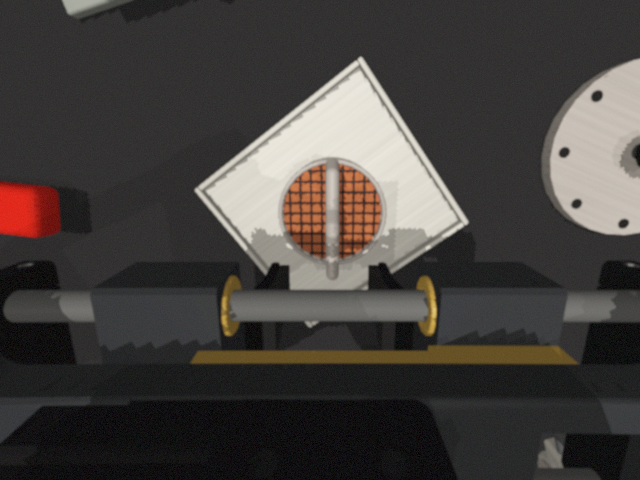

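drive_tool(
  rows=[0,0,0,0,0,0],
)

```text
t: 22.85
tcp_pos: [511.9, 93.4, 119.2]
tcp_rot: [0.16, 0.687, -0.159, 0.69]
force: [0.4, 0.3, 0.8]
opening: 39.8
```

```bash
python3 - <<'E'
from h import *
st=r.state();Rt=R.from_quat(st['tcp_rot']).as_matrix(); print(st['tcp_pos'],st['t'],st['opening'],Rt.round(3),st['dq'].round(3))
c,im=snap("wrist","pics/w19.png");crop("pics/w19.png","pics/w19c.png",260,140,140,150,4)
B=np.array([518.5,112,4.]);print(Rt.T@(B-st['tcp_pos']))
E
```

```text
[511.94216618  93.4326118  119.23342799] 22.85 39.77293526593236 [[ 0.004  0.439  0.899]
 [ 0.     0.899 -0.439]
 [-1.     0.002  0.004]] [ 0.001 -0.012 -0.006  0.002 -0.005  0.004]
[115.26314825  19.33075303  -2.6878725 ]
```

View pics/w19c.png

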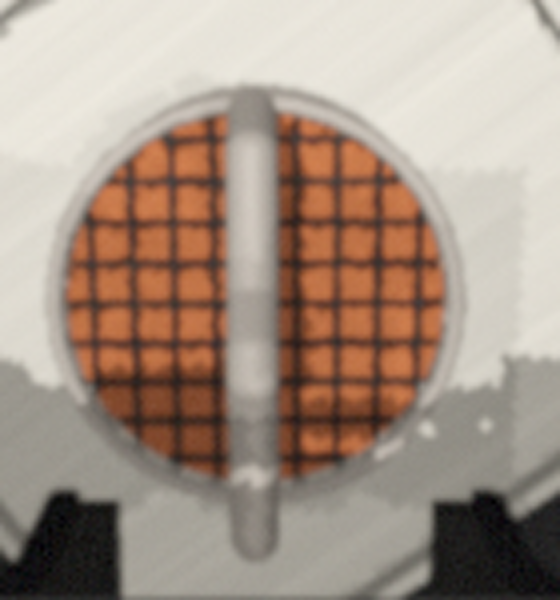

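```bash
python3 - <<'E'
from h import *
c,im=snap("wrist","pics/w20.png"); st=r.state()
Rt=R.from_quat(st['tcp_rot']).as_matrix();print(st['tcp_pos'])
P=lambda x,y:(260+x/4,140+y/4)
for n,z,uv in [("far end",78,P(253,100)),("k1",82,P(253,292)),("k2",82,P(253,400)),("near end",78,P(254,552))]:
  p=onz(c,[uv],z)[0]; print(n,p.round(1),(Rt.T@(p-st['tcp_pos'])).round(1))
E
```

```text
[512.02078284  93.44452813 119.33721597]
far end [535.6 145.8  78. ] [41.5 57.3 -1.9]
k1 [523.1 120.3  82. ] [37.4 28.9 -2. ]
k2 [515.6 105.   82. ] [37.4 11.8 -2. ]
near end [503.9  80.8  78. ] [ 41.3 -15.   -1.9]
```

drive_tool(
  rows=[0.02,0,-0.0019,0,0,0,0.02,0,0,0,0,0,0.018,0,0,0,0,0,0,0,0,0,0,0],
)

```text
t: 23.45
tcp_pos: [507.5, 94.2, 57.7]
tcp_rot: [0.159, 0.69, -0.16, 0.688]
force: [-0.1, 0.8, -0.3]
opening: 40.4
```

drive_tool(
  rows=[0,0,0,0,0,0,0,0,0,0,0,0,0,0,0,0,0,0,0,0,0,0,0,0,0,0,0,0,0,0],
  claw=0.002,
  newtons=60,
)

```text
t: 24.08
tcp_pos: [508.4, 94.1, 58.7]
tcp_rot: [0.159, 0.689, -0.159, 0.689]
force: [0.2, -0.4, 1.8]
opening: 6.1
```

```bash
python3 - <<'E'
from h import *
st=r.state(); print(st['tcp_pos'],st['t'],st['opening'],st['force'],st['torque'])
c,im=snap("wrist","pics/w21.png"); crop("pics/w21.png","pics/w21c.png",230,130,200,150,4)
E
```

```text
[508.42083522  94.14132123  58.70132813] 24.075 6.103997691498389 [ 0.2212343  -0.38288995  1.83361253] [-0.10378939  0.10489658 -0.08914581]
```

View pics/w21c.png

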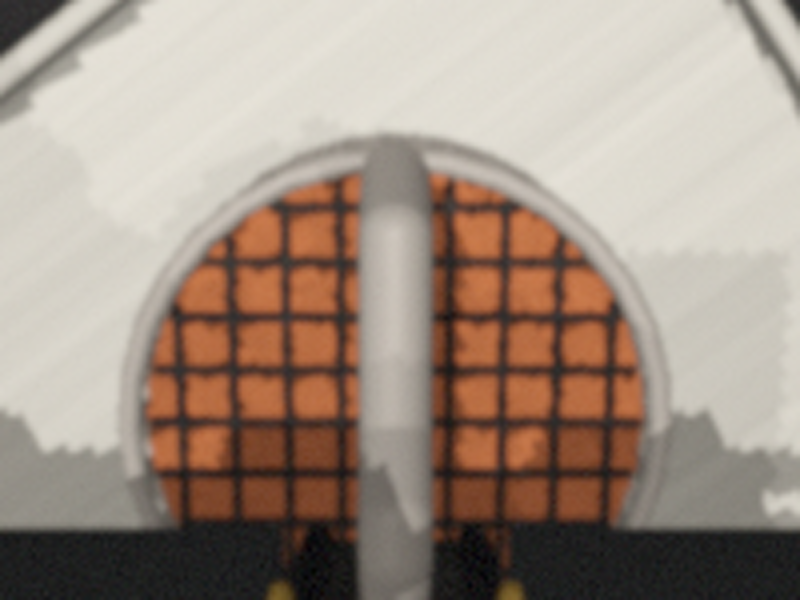

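drive_tool(
  rows=[-0.004,0,0,0,0,0,-0.006,0,0,0,0,0,-0.006,0,0,0,0,0,0,0,0,0,0,0],
)

```text
t: 24.62
tcp_pos: [508.8, 94.3, 75.2]
tcp_rot: [0.16, 0.688, -0.159, 0.689]
force: [-0.0, 0.4, -2.0]
opening: 6.3
```

```bash
python3 - <<'E'
from h import *
st=r.state(); print(st['tcp_pos'],st['t'],st['opening'],st['force'],st['torque'])
c,im=snap("wrist","pics/w22.png"); crop("pics/w22.png","pics/w22c.png",230,130,200,150,4)
c,im=snap("side","pics/s22.png"); crop("pics/s22.png","pics/s22c.png",260,190,100,100,6)
E
```

```text
[508.77758042  94.25551005  75.20373213] 24.625 6.271735052192348 [-0.04527629  0.44410299 -2.02407069] [-0.11619201  0.09106777 -0.01605234]
```

View pics/w22c.png

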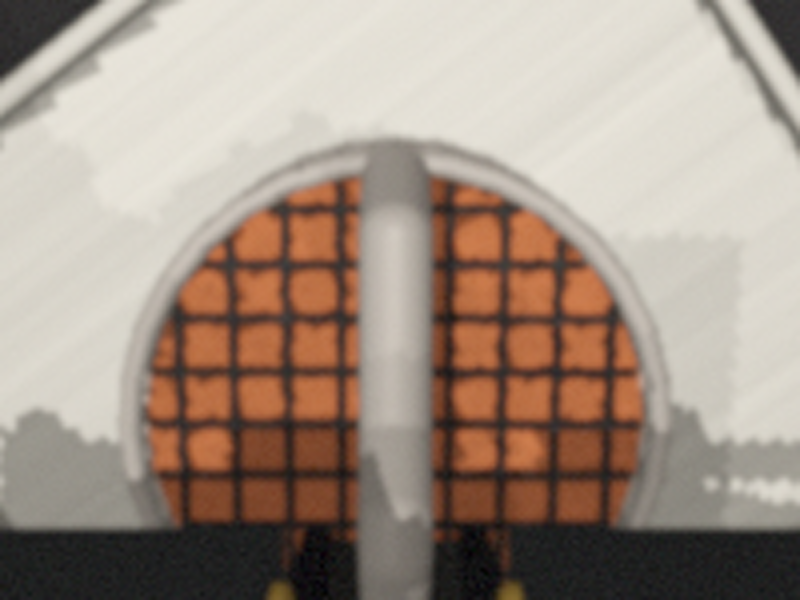

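View pics/s22c.png

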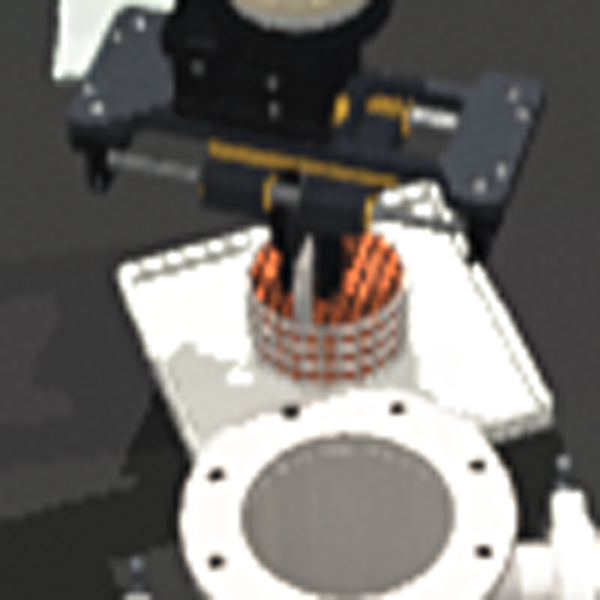

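drive_tool(
  rows=[-0.03,0,0,0,0,0,-0.05,0,0,0,0,0,-0.05,0,0,0,0,0,-0.035,0,0,0,0,0,0,0,0,0,0,0],
)

```text
t: 25.35
tcp_pos: [510.2, 94.3, 242.7]
tcp_rot: [0.16, 0.687, -0.159, 0.691]
force: [-0.1, -0.0, -3.2]
opening: 5.7
```

drive_tool(
  rows=[0,-0.024,0.0068,0,0,0,0,-0.0432,0.0122,0,0,0,0,-0.0529,0.0149,0,0,0,0,-0.0529,0.0149,0,0,0,0,-0.0529,0.0149,0,0,0],
)

```text
t: 25.98
tcp_pos: [464.7, -137.8, 236.9]
tcp_rot: [0.16, 0.69, -0.159, 0.688]
force: [1.2, 0.6, -2.8]
opening: 6.1
```

drive_tool(
  rows=[0,-0.0529,0.0149,0,0,0,0,-0.0529,0.0149,0,0,0,0,-0.048,0.0136,0,0,0,0,-0.024,0.0068,0,0,0,0,-0.0134,0.0038,0,0,0],
)

```text
t: 26.6
tcp_pos: [429.4, -332.7, 236.8]
tcp_rot: [0.161, 0.69, -0.159, 0.688]
force: [-0.9, 0.8, -2.4]
opening: 6.0
```

drive_tool(
  rows=[0,0,0,-9,0,0,0,0,0,-9.5,0,0,0,0,0,-9,0,0,0,0,0,0,0,0,0,0,0,0,0,0],
)

```text
t: 27.22
tcp_pos: [430.7, -331.6, 238.8]
tcp_rot: [-0.008, 0.707, 0.008, 0.707]
force: [0.0, -0.1, -3.0]
opening: 6.0
```

```bash
python3 - <<'E'
from h import *
st=r.state();Rt=R.from_quat(st['tcp_rot']).as_matrix(); print(st['tcp_pos'],st['t'],st['opening'],st['force'],Rt.round(3))
c,im=snap("wrist","pics/w23.png")
c,im=snap("side","pics/s23.png"); crop("pics/s23.png","pics/s23c.png",220,280,200,150,4)
c,im=snap("scene","pics/c23.png"); crop("pics/c23.png","pics/c23c.png",180,80,200,150,4)
E
```

```text
[ 430.70008095 -331.55364318  238.75017691] 27.225 5.987626899711597 [ 0.01967231 -0.08269684 -2.95723303] [[-0.001 -0.023  1.   ]
 [ 0.001  1.     0.023]
 [-1.     0.001 -0.001]]
```

View pics/w23.png

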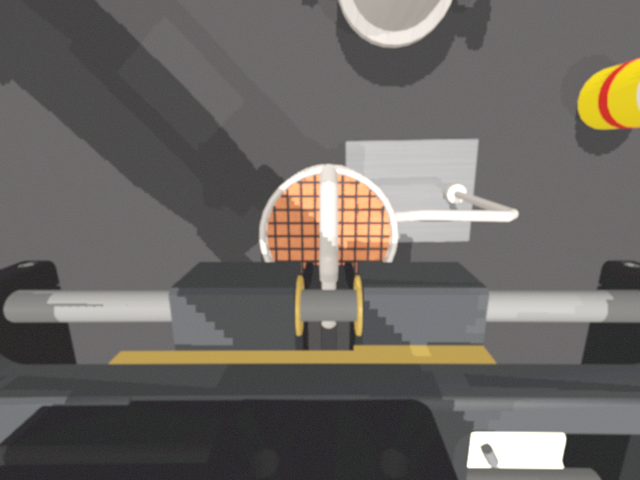

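View pics/s23c.png

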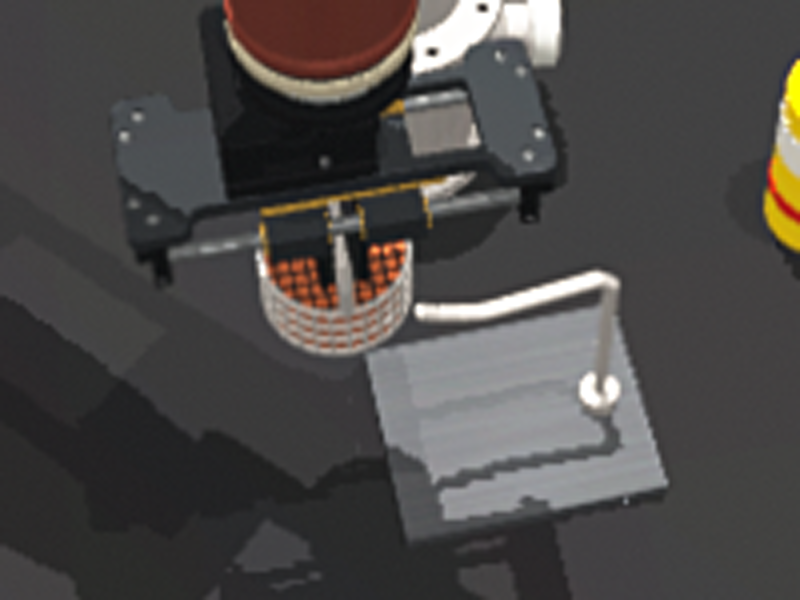

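View pics/c23c.png

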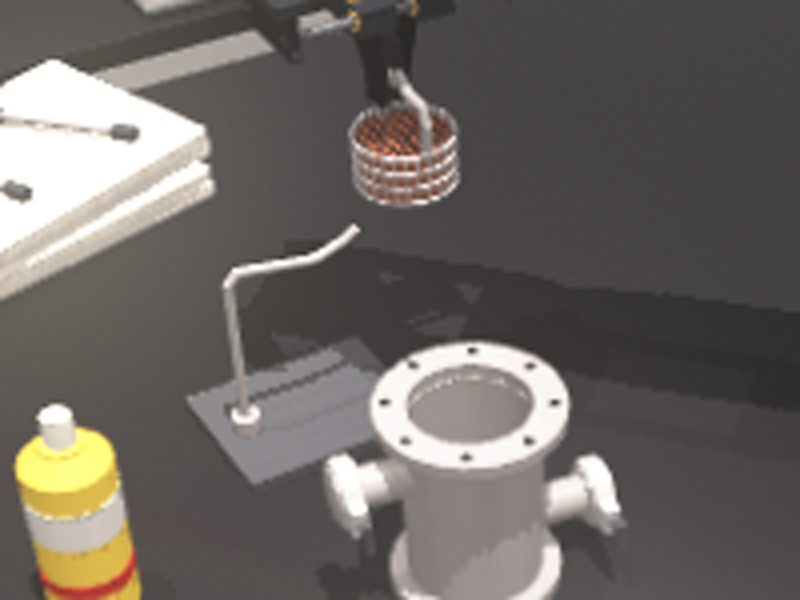

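```bash
python3 - <<'E'
from h import *
crop("pics/w23.png","pics/w23c.png",370,120,160,130,5)
E
```

```text
(no output)
```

View pics/w23c.png

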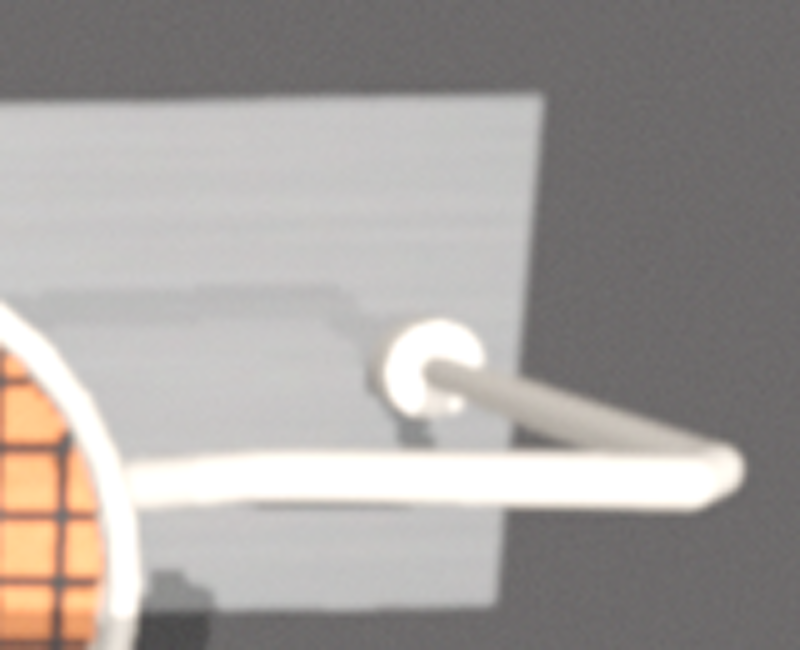

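```bash
python3 - <<'E'
from h import *
st=r.state();c=cam("wrist",st);Rt=R.from_quat(st['tcp_rot']).as_matrix()
P=lambda x,y:(370+x/5,120+y/5)
for n,z,uv in [("post base",20,P(433,368)),("bend",150,P(712,475)),("dip",140,P(250,478)),("left",144,P(132,485)),("footTR",12,P(543,95)),("footBR",12,P(497,605))]:
  p=onz(c,[uv],z)[0]; print(n,p.round(1),(Rt.T@(p-st['tcp_pos'])).round(1))
# basket in tool
for n,z,uv in [("far leg",184+74,(328,168)),("L",184+40,(260,233)),("R",184+40,(397,233))]:
  p=onz(c,[uv],z)[0]; print(n,p.round(1),(Rt.T@(p-st['tcp_pos'])).round(1))
E
```

```text
post base [ 577.8 -312.9   20. ] [219.2  15.5 147.5]
bend [ 571.6 -311.7  150. ] [ 89.2  16.8 141.4]
dip [ 504.1 -315.9  140. ] [99.2 14.3 73.8]
left [ 484.6 -316.7  144. ] [95.2 14.  54.2]
footTR [ 597.8 -252.3   12. ] [227.2  75.7 169. ]
footBR [ 603.3 -370.9   12. ] [227.2 -43.1 171.7]
far leg [ 429.7 -273.3  258. ] [-18.8  58.7   0.4]
L [ 393.4 -311.3  224. ] [ 15.2  21.6 -36.8]
R [ 468.4 -309.4  224. ] [15.2 21.7 38.3]
```

drive_tool(
  rows=[0,-0.0035,-0.012,-1.2,0,0,0,-0.0035,-0.013,0,0,0,0,0,0,0,0,0],
)

```text
t: 27.75
tcp_pos: [405.2, -340.4, 239.5]
tcp_rot: [-0.016, 0.707, 0.016, 0.707]
force: [0.6, 0.8, -2.2]
opening: 6.3
```

drive_tool(
  rows=[0.03,0,0,0,0,0,0.04,0,0,0,0,0,0.028,0,0,0,0,0,0,0,0,0,0,0,0,0,0,0,0,0],
)

```text
t: 28.38
tcp_pos: [406.7, -340.8, 142.9]
tcp_rot: [-0.017, 0.706, 0.016, 0.707]
force: [0.2, -0.3, -2.6]
opening: 6.0
```

```bash
python3 - <<'E'
from h import *
st=r.state();Rt=R.from_quat(st['tcp_rot']).as_matrix(); print(st['tcp_pos'],st['t'],st['opening'],st['force'],Rt.round(3))
c,im=snap("wrist","pics/w24.png");crop("pics/w24.png","pics/w24c.png",260,130,200,150,4)
c,im=snap("side","pics/s24.png"); crop("pics/s24.png","pics/s24c.png",220,280,200,150,4)
c,im=snap("scene","pics/c24.png"); crop("pics/c24.png","pics/c24c.png",210,90,120,90,6)
E
```

```text
[ 406.72706901 -340.77804857  142.85316716] 28.375 6.027535193164364 [ 0.21816882 -0.31472878 -2.57873749] [[ 0.001 -0.046  0.999]
 [-0.001  0.999  0.046]
 [-1.    -0.001  0.001]]
```

View pics/w24.png

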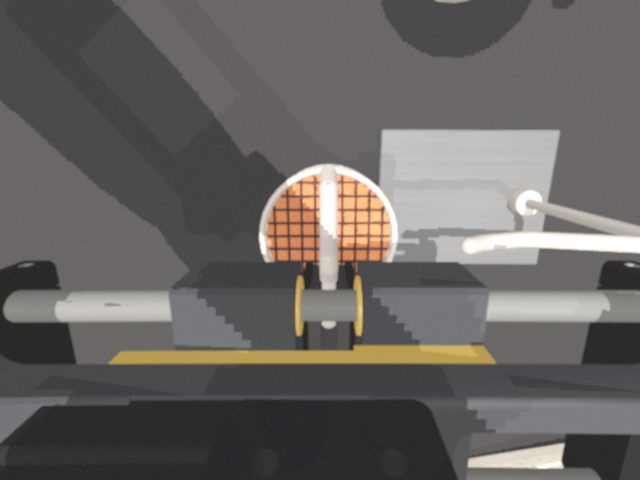

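View pics/s24c.png

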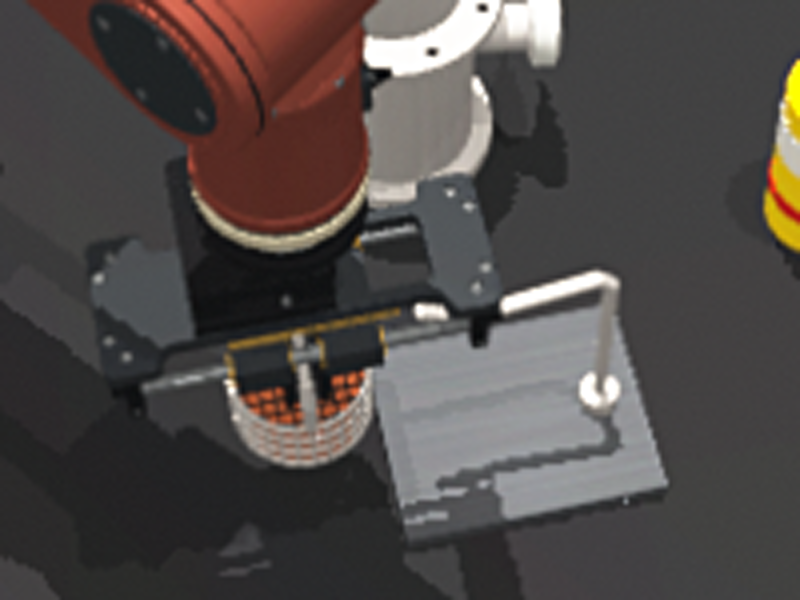

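View pics/c24c.png

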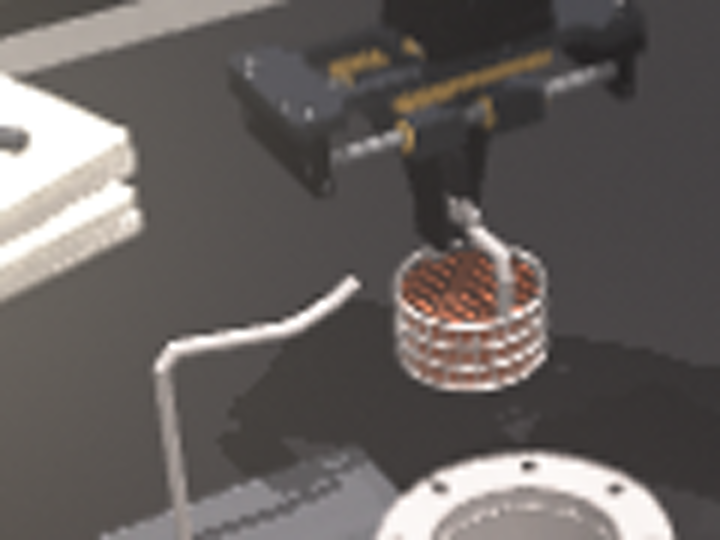

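```bash
python3 - <<'E'
from h import *
st=r.state();c=cam("wrist",st);Rt=R.from_quat(st['tcp_rot']).as_matrix(); print(st['tcp_pos'])
for n,z,uv in [("tip",153,(468,246)),("dip",140,(523,239)),("far",150,(635,243)),("post",20,(527,203))]:
  p=onz(c,[uv],z)[0]; print(n,p.round(1),(Rt.T@(p-st['tcp_pos'])).round(1))
u=st['tcp_pos'][2]-54.7
for n,z,uv in [("far leg",u+78,(328.5,167)),("L",u+40,(260.5,233)),("R",u+40,(396.5,233))]:
  p=onz(c,[uv],z)[0]; print(n,p.round(1),(Rt.T@(p-st['tcp_pos'])).round(1))
E
```

```text
[ 406.90487228 -341.07111186  143.36189036]
tip [ 472.8 -316.3  153. ] [-9.6 21.7 67. ]
dip [ 506.2 -314.9  140. ] [  3.5  21.6 100.3]
far [ 553.6 -311.8  150. ] [ -6.4  22.4 147.9]
post [ 577.8 -313.1   20. ] [123.7  20.4 171.7]
far leg [ 404.7 -281.6  166.7] [-23.4  59.4   0.6]
L [ 369.5 -321.   128.7] [ 14.6  21.8 -36.4]
R [ 443.7 -317.6  128.7] [14.7 21.8 37.8]
```

drive_tool(
  rows=[0,0,0.015,0,0,0,0,0,0.02,0,0,0,0,0,0.015,0,0,0,0,0,0,0,0,0],
)

```text
t: 29.02
tcp_pos: [457.2, -337.6, 141.6]
tcp_rot: [-0.017, 0.707, 0.017, 0.707]
force: [-1.3, 0.0, -2.8]
opening: 6.3
```

```bash
python3 - <<'E'
from h import *
st=r.state();c=cam("wrist",st);Rt=R.from_quat(st['tcp_rot']).as_matrix(); print(st['tcp_pos'],st['force'])
c,im=snap("wrist","pics/w25.png");crop("pics/w25.png","pics/w25c.png",240,140,200,150,4)
c,im=snap("scene","pics/c25.png"); crop("pics/c25.png","pics/c25c.png",210,90,120,90,6)
E
```

```text
[ 457.22090164 -337.62623304  141.6072407 ] [-1.34566165  0.0102263  -2.82331691]
```

View pics/w25c.png

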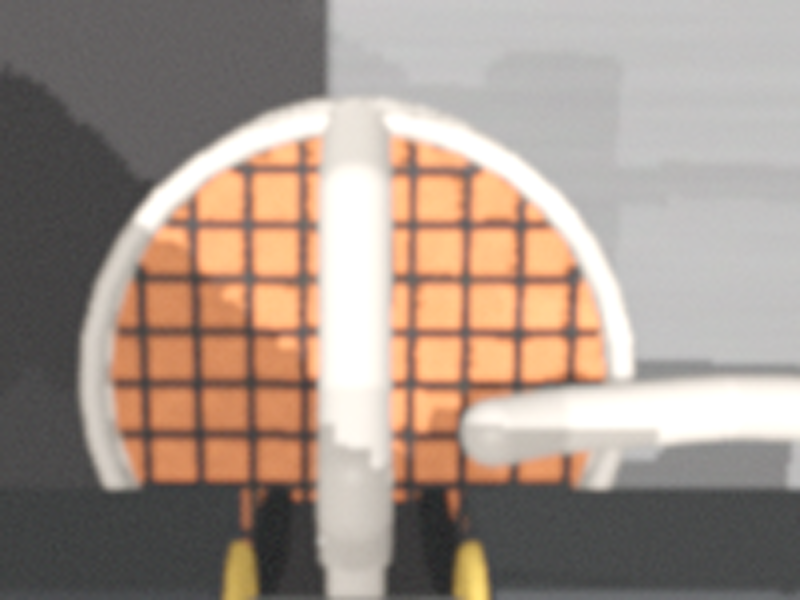

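View pics/c25c.png

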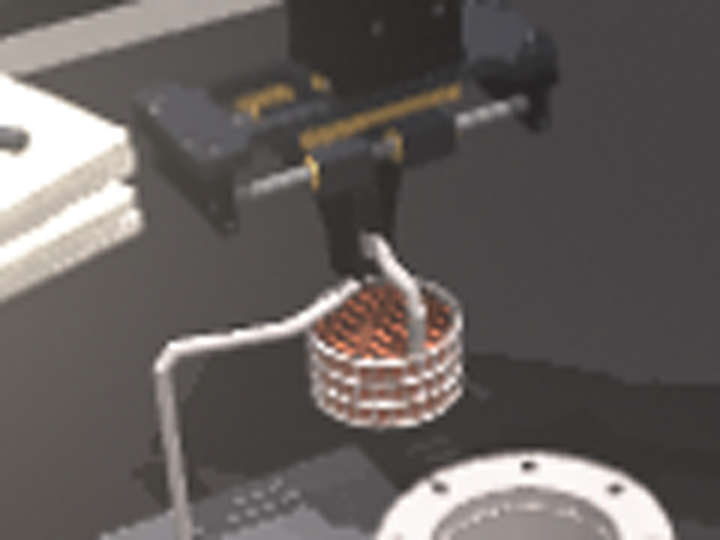

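```bash
python3 - <<'E'
from h import *
st=r.state();c=cam("wrist",st);Rt=R.from_quat(st['tcp_rot']).as_matrix()
for yc in (20.6,21.7):
  for x,y in((-23.3,36),(-19.3,9),(-31.3,0),(-23.3,-9),(-19.3-4,9)):
    p=st['tcp_pos']+Rt@np.array([x,yc+y,.6]); print(yc,x,y,((proj(c,p)-[240,140])*4).round(0))
p=onz(c,[(240+485/4,140+428/4)],153)[0];print(p,(Rt.T@(p-st['tcp_pos'])).round(1))
p=onz(c,[(240+760/4,140+405/4)],140)[0];print(p,(Rt.T@(p-st['tcp_pos'])).round(1))
E
```

```text
20.6 -23.3 36 [[354. 136.]]
20.6 -19.3 9 [[354. 381.]]
20.6 -31.3 0 [[354. 494.]]
20.6 -23.3 -9 [[354. 547.]]
20.6 -23.3 9 [[354. 390.]]
21.7 -23.3 36 [[354. 125.]]
21.7 -19.3 9 [[354. 371.]]
21.7 -31.3 0 [[354. 484.]]
21.7 -23.3 -9 [[354. 537.]]
21.7 -23.3 9 [[354. 380.]]
[ 470.83300965 -315.00801088  153.        ] [-11.8  21.8  16. ]
[ 506.99336771 -314.16651363  140.        ] [ 1.2 21.  52.2]
```

drive_tool(
  rows=[0,0,0.015,0,0,0,0,0,0.02,0,0,0,0,0,0.017,0,0,0,0,0,0,0,0,0],
)

```text
t: 29.62
tcp_pos: [509.0, -335.2, 141.4]
tcp_rot: [-0.017, 0.707, 0.017, 0.707]
force: [0.2, 0.1, -2.5]
opening: 6.3
```

```bash
python3 - <<'E'
from h import *
st=r.state(); print(st['tcp_pos'],st['force'],st['t'])
c,im=snap("wrist","pics/w26.png");crop("pics/w26.png","pics/w26c.png",240,140,200,150,4)
c,im=snap("scene","pics/c26.png"); crop("pics/c26.png","pics/c26c.png",210,90,120,90,6)
E
```

```text
[ 508.98576493 -335.23692637  141.38458564] [ 0.15531816  0.09453711 -2.51385316] 29.625
```

View pics/w26c.png

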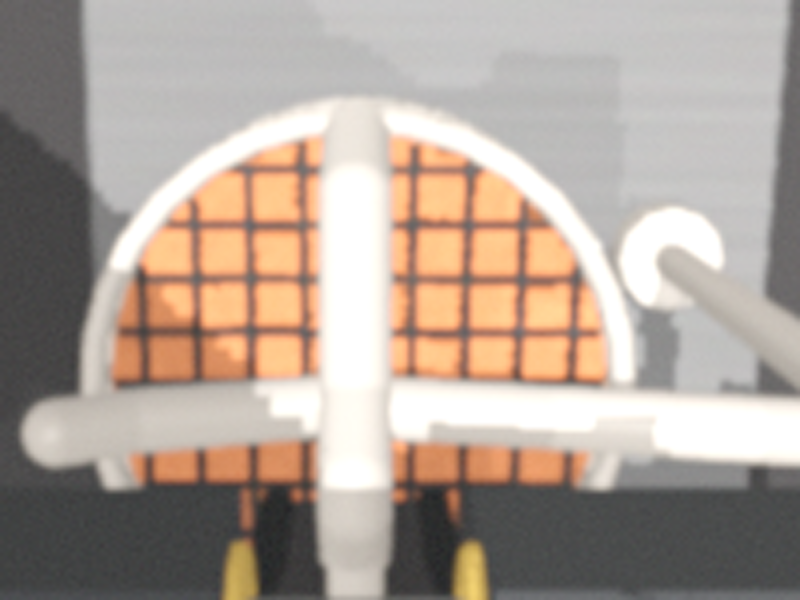

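View pics/c26c.png

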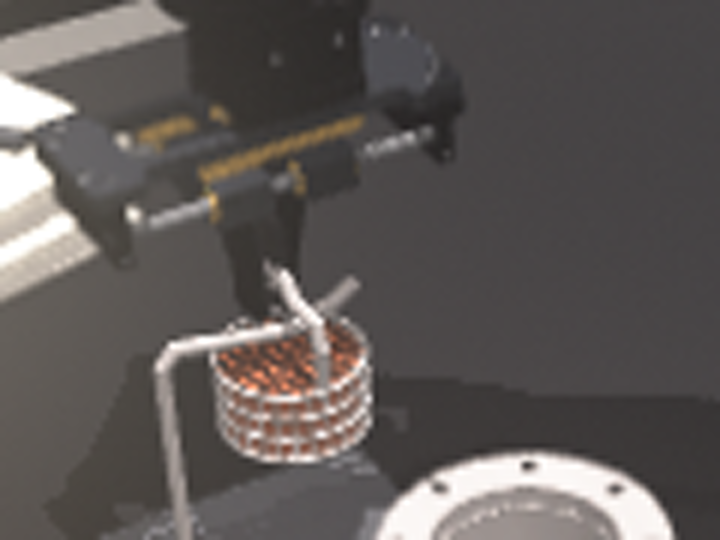

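drive_tool(
  rows=[0.006,0,0,0,0,0,0.005,0,0,0,0,0,0.003,0,0,0,0,0,0,0,0,0,0,0],
)

```text
t: 30.22
tcp_pos: [507.5, -335.3, 127.0]
tcp_rot: [-0.016, 0.707, 0.016, 0.707]
force: [-0.9, 0.0, -2.1]
opening: 6.2
```

drive_tool(
  rows=[0.0015,0,0,0,0,0,0.0015,0,0,0,0,0,0,0,0,0,0,0],
)

```text
t: 30.6
tcp_pos: [507.9, -335.3, 124.4]
tcp_rot: [-0.016, 0.707, 0.016, 0.707]
force: [-0.4, 0.1, -2.6]
opening: 5.8
```

```bash
python3 - <<'E'
from h import *
st=r.state(); print(st['tcp_pos'],st['force'],st['torque'],st['t'])
E
```

```text
[ 507.86999698 -335.32896622  124.38985936] [-0.38992125  0.08758001 -2.64478005] [-0.08713616  0.06715255 -0.0108927 ] 30.6
```

drive_tool(
  rows=[0.001,0,0,0,0,0,0.0005,0,0,0,0,0,0,0,0,0,0,0],
)

```text
t: 30.98
tcp_pos: [508.1, -335.4, 123.4]
tcp_rot: [-0.016, 0.707, 0.016, 0.707]
force: [-0.5, 2.2, 0.7]
opening: 6.3
```

```bash
python3 - <<'E'
from h import *
st=r.state(); print(st['tcp_pos'],st['force'],st['torque'],st['t'])
c,im=snap("wrist","pics/w27.png");crop("pics/w27.png","pics/w27c.png",240,140,200,150,4)
c,im=snap("scene","pics/c27.png"); crop("pics/c27.png","pics/c27c.png",230,110,80,70,8)
E
```

```text
[ 508.09449928 -335.35082351  123.40384652] [-0.4978798   2.23671423  0.66631383] [0.28382786 0.16994063 0.05286951] 30.975
```

View pics/c27c.png

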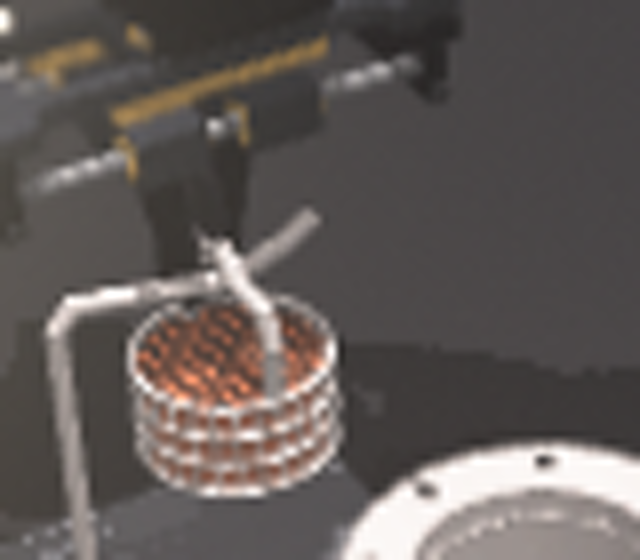

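View pics/w27c.png

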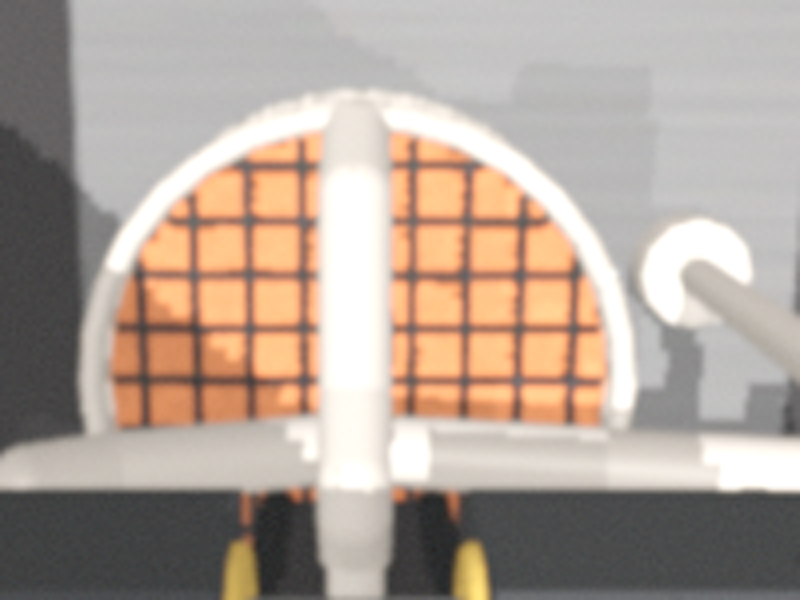

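```bash
python3 - <<'E'
from h import *
st=r.state();c=cam("wrist",st);Rt=R.from_quat(st['tcp_rot']).as_matrix()
for x,y in((270,457),(450,457)):
  p=onz(c,[(240+x/4,140+y/4)],140)[0];print(p,(Rt.T@(p-st['tcp_pos'])).round(1))
E
```

```text
[ 498.22445659 -315.91527706  140.        ] [-16.7  19.9  -9. ]
[ 518.76867709 -314.94528941  140.        ] [-16.7  19.9  11.6]
```

drive_tool(
  rows=[0,0.001,0,0,0,0,0,0,0,0,0,0],
)

```text
t: 31.32
tcp_pos: [507.8, -334.3, 122.7]
tcp_rot: [-0.016, 0.707, 0.016, 0.707]
force: [0.4, 0.3, 0.3]
opening: 6.1
```

```bash
python3 - <<'E'
from h import *
for i in range(2):
  st=r.state(); print(st['tcp_pos'],st['force'],st['torque'],st['t']); r.camera("side")
E
```

```text
[ 507.80418202 -334.32347705  122.69897317] [0.36498541 0.27171809 0.25732719] [ 0.05756921 -0.02790364 -0.04896741] 31.325
[ 507.78054238 -334.31891791  122.68647301] [-0.25429082  0.51069096 -0.15111199] [ 0.05780501 -0.09402595 -0.06188815] 31.375
```

drive_tool(
  rows=[0,0,0,0,0,0,0,0,0,0,0,0,0,0,0,0,0,0],
  claw=0.012,
  newtons=20,
)

```text
t: 31.8
tcp_pos: [507.8, -334.6, 123.1]
tcp_rot: [-0.016, 0.707, 0.016, 0.707]
force: [-0.1, 0.4, 0.9]
opening: 11.6
```

```bash
python3 - <<'E'
from h import *
st=r.state(); print(st['tcp_pos'],st['force'],st['torque'],st['t'],st['opening'])
c,im=snap("scene","pics/c28.png"); crop("pics/c28.png","pics/c28c.png",230,110,80,70,8)
E
```

```text
[ 507.84088379 -334.64653306  123.09643517] [-0.08654479  0.44999194  0.92737824] [-0.11842536  0.05049812  0.02913485] 31.8 11.554228984193436
```

View pics/c28c.png

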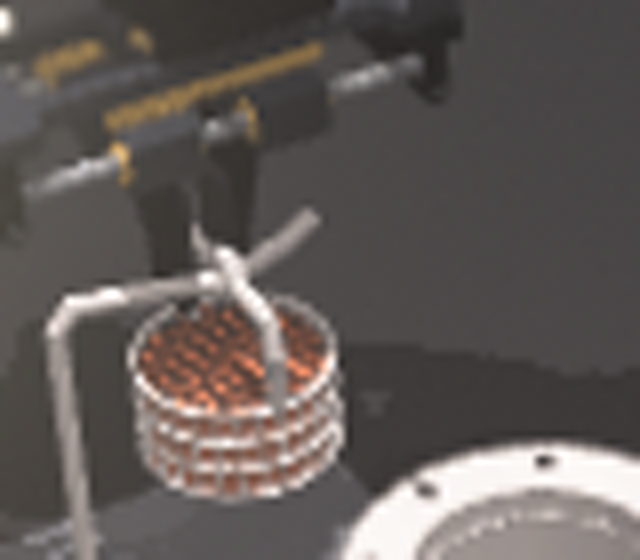

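Hanging on the kink, upright. Open further and withdraw upward.

drive_tool(
  rows=[0,0,0,0,0,0,0,0,0,0,0,0,0,0,0,0,0,0,0,0,0,0,0,0],
  claw=0.036,
)

```text
t: 32.35
tcp_pos: [507.8, -334.4, 122.9]
tcp_rot: [-0.016, 0.707, 0.016, 0.707]
force: [0.7, 0.3, -0.7]
opening: 35.0
```

drive_tool(
  rows=[-0.01,0,0,0,0,0,-0.02,0,0,0,0,0,-0.04,0,0,0,0,0,-0.05,0,0,0,0,0,-0.04,0,0,0,0,0],
)

```text
t: 32.98
tcp_pos: [508.3, -334.8, 287.4]
tcp_rot: [-0.017, 0.706, 0.015, 0.708]
force: [0.3, 0.3, -0.4]
opening: 36.0
```

drive_tool(
  rows=[0,0,-0.04,0,0,0,0,0,-0.05,0,0,0,0,0,-0.04,0,0,0,0,0,0,0,0,0,0,0,0,0,0,0],
)

```text
t: 33.6
tcp_pos: [378.5, -340.8, 284.5]
tcp_rot: [-0.017, 0.706, 0.015, 0.708]
force: [0.9, -0.0, 0.7]
opening: 35.9
```

```bash
python3 - <<'E'
from h import *
st=r.state(); print(st['tcp_pos'],st['force'],st['t'],st['opening'])
c,im=snap("scene","pics/c29.png"); crop("pics/c29.png","pics/c29c.png",230,110,80,70,8)
c,im=snap("side","pics/s29.png")
E
```

```text
[ 378.54013183 -340.78893128  284.54624841] [ 0.92003585 -0.0010374   0.69511483] 33.6 35.9456500572848
```

View pics/c29c.png

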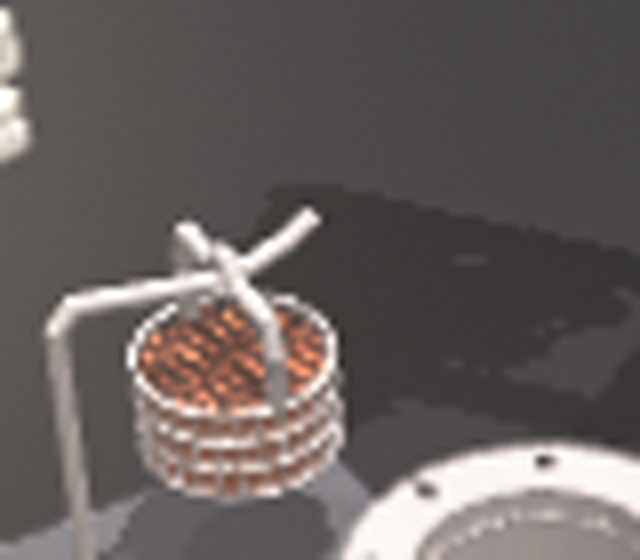

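View pics/s29.png

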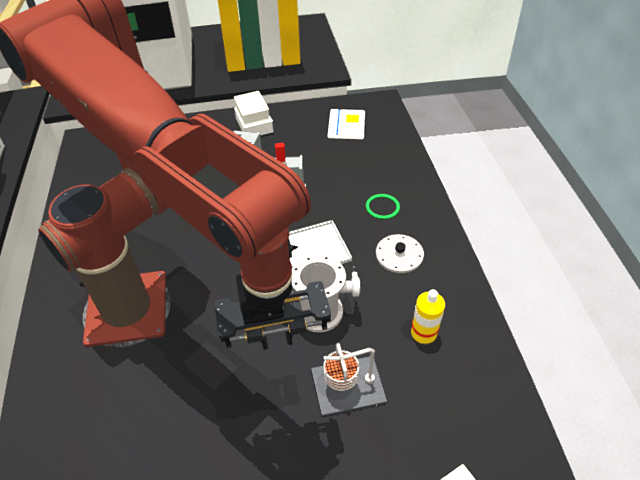

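View pics/c29.png

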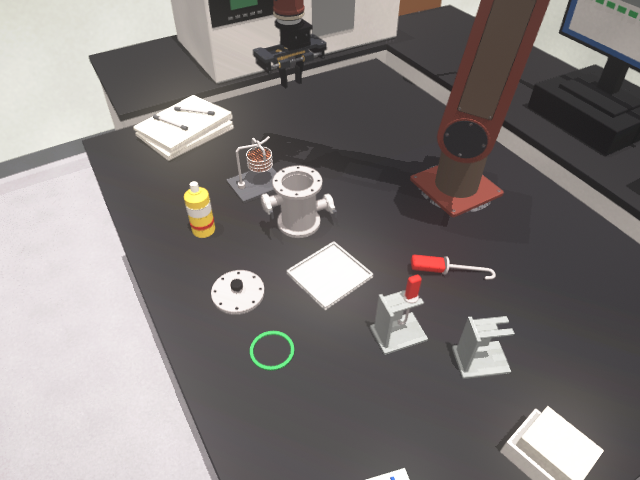

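```bash
python3 - <<'E'
from h import *
st=r.state(); print(st['t'],np.abs(st['dq']).max()); print(r.finish_job())
E
```

```text
33.7 0.011377210451086946
the job is handed in; nothing more can be done
None
```

I did the whole job in the order asked and handed it in at about 33.7 s of the 72 s allowed. No verdict was reported. With the smaller hook, from the right-most holder, I drew the basket out of the trap and stood it on the tray. The hook then went back in its holder, and I gripped the basket by a level bar of its handle and hung it on the stand's arm.

**Last pictures:**
- The basket hangs upright by its kink on the low point of the stand's arm.
- The hook hangs in its holder with its collar on the prongs.
- The cover, seal ring and spray can look unmoved.
- The gripper is well clear of everything.

**Readings that disagreed or stood out:**
- The gripper showed about 6 mm on the 8 mm bar, but the lift held firm.
- The basket met the stand's arm slightly off-centre, with 2.2 N sideways. A 1 mm shift brought that to about 0.5 N before I let go.
- The largest force I read at the wrist was about 10 N, as the hook was seated in its holder.

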